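# Press a bottle's cap home in the bench capping press

## Robot

A 6-joint arm with a two-finger parallel gripper is mounted at the origin on a cart in front of the work surface, level with it; the furniture and walls round the work are solid. World frame = base frame: x ahead of the robot, y to its left, z up, the work surface at z = 0. Lengths are in m, angles in rad, forces in N, time in s.
With the tool pointing down it reaches from about 0.2 to 0.875 m from the base axis. Payload 3.4 kg.
Tool frame: the origin (TCP) lies at the very end of the fingers, on their centre line; the grasp point (between the pads) lies 19 mm behind it; y points along the fingers, x is the direction in which the jaws open and shut, and the axes are right-handed (so a half turn about y gives the same grasp; the last joint's range is limited). The gripper opens to 94 mm and grips with 3 to 60 N. Pads are 16 mm wide; open, the fingers measure 119 mm over their backs; the gripper's body (75 mm by 177 mm) begins 78 mm behind the grasp point.
Start: joints at [-1.313, 0.276, 1.505, -0, 1.361, -0.121], TCP at [0.213, -0.534, 0.205] pointing down, gripper open.
Joint ranges: [-2.89, 2.89], [-0.75, 2.08], [0.22, 2.7], [-1.18, 4.32], [0.11, 2.71], [-2.7, 2.7]. Speed limits (rad/s): [2.57, 2.57, 3.14, 3.14, 3.14, 3.14].

## Interface

Orientations are given as a unit quaternion [w, x, y, z].
In Python, from station import robot gives the robot as it stands. The module is installed in compiled form; this text tells all that it offers.
- The arm moves only by the tool send_rows, never from a script. Its argument "plan" is a list of rows, each a list of 5 numbers: the opening, from -1 (shut) to 1 (fully open), so that 0 is half open, then the shift along the tool's x, y, z in cm, then the turn about the tool's y in rad. In form: [[hand, dx, dy, dz, yaw], ...]. A call has 1 to 10 rows; each row shifts and turns the commanded pose from where the row before left it, along the tool's axes as they then stand; what a row does not reach is not made up. A row lasts 1/12 s, in which the tool goes at most 41.7 mm and 7.16 degrees, less where a joint would pass 70% of its speed; a pose out of reach is approached as far as the arm can. A call with a gripper value outside its range is refused whole. The fingers move at their own pace and stop on an object; "squeeze" is the grip in N (left out, the last holds). Time passes only in rows, so rows that do not move let the fingers close. It gives the time, the measured TCP pose, the force and the opening at its end, in the units of the state.
- robot.get_state(): the state, without advancing time (a new reading comes with each control period).
- robot.read_camera(name): name is "side" or "top" or "wrist"; returns the picture (480x640x3 uint8, red, green, blue); there is no depth.
- robot.calibration(name): a dict with "vertical_fov" (degrees; the focal length in pixels is half the picture's height over the tangent of half this angle, whatever the lens; pixels are square), "cx", "cy" (the principal point, pixels), "k1" (the pictures are not rectified: a ray, as slopes to the right and down, at radius r is drawn at 1 + k1 r^2 times it, then the intrinsics apply), "world_to_cam" (4x4, takes a point from world to camera coordinates). Camera axes: x right, y up, looking along -z (the intrinsics and any distortion apply to the point x, -y, -z); pixel columns grow to the right and rows downward; lengths in m; the calibration is good to about 2 mm. A picture is of the moment at which its call begins: read the wrist's pose just before it. calibration takes no time and is no camera call; for the wrist camera it gives the pose at the moment of the call.
- robot.hand_in(): hands the job in, once; it reports no verdict.
The state is a dict: "t": time; "qpos": joint angles; "dq": joint speeds; "effort": joint torques, N m; "eef_pos": TCP position; "tool_rot": TCP orientation; "force": force on the tool from outside, world axes, zero at the start; "ft_torque": the same for the moment, N m; "opening": finger opening in m.
Only numpy, scipy, OpenCV 4.12 (cv2) and the standard library are available. Lean on these libraries where they do the work, as an engineer would, in place of code of your own. Each camera call takes 0.05 s, during which the arm holds its last target.

## Task

Stand the little ink bottle upright in the round nest of the capping press's tray, let go of it, and push the tray all the way in under the ram. Press the plunger knob down with shut fingers until you feel the soft first stop, where the ram has met the cap, pause there for a second, then press on through it to the stiffer second stop, without forcing it beyond that, hold it there a second and let the knob come all the way up. Leave the bottle in the closed press and the other goods where they are.

Things in the scene. Friction and masses are not known exactly. Their poses are not given: they have to be found in the camera images.
- bottle_center (a point): Centre of the small round ink bottle (loose, 33 mm diameter, 62 mm high, 70 g, white with a pink band round its lower part and a black cap), 31 mm above its underside; z is up the bottle. Grasp it across its diameter from above, best in its upper half.
- press: Bench capping press, grey, fixed to the table. Origin on the table under the ram's vertical axis; +y is the side where the tray comes out, +x the column behind the ram. Head 56 mm wide in y (from x -22 to +90 mm), underside 113 mm and top 143 mm above the table; the knob stands above it. Ram foot 29 mm diameter, at rest 96 mm above the table.
- tray_nest (a point): Centre of the round nest on the steel tray, at the top of its black rim, 27 mm above the table, axes as the press. The nest takes the bottle's foot: inner diameter 39 mm, rim 47 mm outside. Its rubber floor is screw-adjusted and lies 2.5 to 6.5 mm below the rim top (not measured, differs every time), so where the ram meets the cap must be felt.
- tray_push (a point): Centre of the outer (+y) face of the tray's upright steel push plate, axes as the press, 50 mm above the table and 96 mm from the nest's axis. The plate is 46 mm wide, its top 70 mm above the table. Push it along the press's -y to send the tray in.
- tray (a joint): Tray travel in m: 0 is fully out, 0.120 fully in against the end stop with the nest under the ram. Slides with about 1.5 N of friction.
- knob_top (a point): Centre of the flat top of the black mushroom knob (48 mm diameter, flat part 40 mm) on the ram's axis; 198 mm above the table at rest. Moves straight down when pressed.
- ram (a joint): Downward travel of the ram in m, 0 at rest, at most 0.020. A soft return spring (1.5 N at rest, about 3 N when the foot meets the cap). With a bottle in place the foot meets the cap after about 9.5 to 13.5 mm: the first stop.
- plunger (a joint): Downward travel of the knob within the ram in m, 0 at rest. It stays 0 until the knob force passes the preload of about 7.5 N (so at the first stop the force climbs from 3 to 7.5 N with almost no travel), then a stiff spring takes it from 7.5 to 11.5 N over 8 mm to a solid second stop at 0.008. More than 22 N on the knob bends the rod. Springs lift ram and knob back to 0 when released.
- bottle: The same ink bottle; origin at the centre of its underside.
- cup_a: Bystander: yellow cup, 74 mm wide, 88 mm high; origin under its centre.
- tape: Bystander: roll of brown tape, 96 mm wide, 48 mm high, lying flat; origin under its centre.
- curd_a: Bystander: round fluted curd disc, 121 mm wide, 35 mm high; origin under its centre.

How it is judged:
On the way, in this order (a step that is already met when the one before it is completed fails the run):
1. the bottle stands upright in the nest and is let go (horizontal distance between bottle_center and tray_nest below 0.006 m and z of bottle_center in the frame of tray_nest below 0.0298 m and angle between bottle_center's own z axis and vertical below 0.1 rad and contact force between bottle and the fingers below 0.1 N), for 0.2 s.
2. the tray is fully in with the bottle in its nest (horizontal distance between bottle_center and tray_nest below 0.006 m and z of bottle_center in the frame of tray_nest below 0.0298 m and angle between bottle_center's own z axis and vertical below 0.1 rad and value of joint tray above 0.116 m), for 0.2 s.
3. pause at the first stop: ram on the cap, plunger not yet moving in the ram (all of step 2 and contact force between ram and bottle above 0.5 N and value of joint plunger below 0.0015 m), for 0.4 s.
4. plunger pressed to the second stop, bearing on the cap (all of step 2 and contact force between ram and bottle above 4 N and value of joint plunger above 0.0068 m), for 0.4 s.
At the end, for the whole second after the job is handed in: The bottle stands upright (within 0.1 rad) and still in the nest (within 6 mm of its axis), the tray is fully in (at least 116 of 120 mm), and ram and plunger have sprung back up (within 1.5 and 1 mm) (all of step 2 and value of joint plunger below 0.001 m and value of joint ram below 0.0015 m and linear speed of bottle below 0.02 m/s); the robot touches nothing.
It fails at once if the knob is pushed with more than 22 N (contact force between plunger and the fingers above 22 N or contact force between plunger and the arm above 22 N).
It fails at once if a bystander is moved by more than 30 mm (distance of any of cup_a, tape, curd_a from where it was at the start of the episode above 0.03 m).
It also fails if it takes over 72 s, if anything falls off the work surface, if the arm or the gripper's body presses on something with over 40 N, if the wrist force passes 120 N, or if a joint passes its speed limit or range.

## Working session

There is one attempt and no reset: what is moved stays moved. The work goes in short steps, Python scripts to look and compute and a tool call to move; the robot and the scene stay as the last step left them, time stands still between calls to the robot, and variables do not carry over. Pictures are saved under pics/ and viewed, and the job is handed in when it is done.

Besides the shell and the picture viewer there is one more tool, called after "Call:" as a command line: name --pt "numbers of a row" for each row, then --argument value for the rest. send_rows: Moves the arm, as the interface text tells. Its arguments: {"type":"object","properties":{"plan":{"type":"array","items":{"type":"array","items":{"type":"number"}}},"squeeze":{"type":"number"}},"required":["plan"]}

```bash
mkdir -p pics; python3 - <<'E'
from station import robot
import cv2
s=robot.get_state()
print({k:(s[k]) for k in s})
for n in ("side","top","wrist"):
    c=robot.calibration(n); print(n,c)
    im=robot.read_camera(n); cv2.imwrite(f"pics/{n}0.png",im[:,:,::-1])
E
```

```text
{'t': 0.0, 'qpos': array([-1.31298865e+00,  2.76593243e-01,  1.50607959e+00, -3.38101728e-05,
        1.36070487e+00, -1.21032853e-01]), 'dq': array([-3.99957648e-04,  6.13533060e-04, -6.49942921e-04, -1.40468136e-03,
        9.43580003e-05, -1.61701122e-03]), 'effort': array([-1.48018134e-03, -4.04590952e+01, -2.37227315e+01,  7.01306295e-02,
        3.41321889e-02, -1.53069132e-04]), 'eef_pos': array([ 0.2124839 , -0.53370641,  0.20462708]), 'tool_rot': array([ 0.58560865, -0.58479682,  0.39739316, -0.39642637]), 'force': array([ 0.48867062, -0.12054149,  0.29331954]), 'ft_torque': array([ 0.05421673, -0.01874805, -0.10167695]), 'opening': 0.0941000746194746}
side {'vertical_fov': 48.784006440274986, 'cx': 323.16315925764656, 'cy': 240.2542894796975, 'k1': 0.0055312830702932735, 'world_to_cam': array([[ 0.99793478, -0.06098607, -0.02017133, -0.52226349],
       [ 0.04192104,  0.38039336,  0.92387419, -0.244652  ],
       [-0.04867042, -0.92281178,  0.38216436, -0.94862367],
       [ 0.        ,  0.        ,  0.        ,  1.        ]])}
top {'vertical_fov': 44.715588063689204, 'cx': 321.6759861701896, 'cy': 242.45878745908635, 'k1': -0.10558679690995366, 'world_to_cam': array([[ 6.53064181e-04, -9.99927597e-01, -1.20156208e-02,
         2.14576995e-01],
       [ 9.97815025e-01, -1.42237057e-04,  6.60693298e-02,
        -5.22359207e-01],
       [-6.60662552e-02, -1.20325144e-02,  9.97742687e-01,
        -1.22950461e+00],
       [ 0.00000000e+00,  0.00000000e+00,  0.00000000e+00,
         1.00000000e+00]])}
wrist {'vertical_fov': 62.181348821280004, 'cx': 317.34702594185484, 'cy': 240.393306528026, 'k1': -0.06165828077023715, 'world_to_cam': array([[ 0.36937888, -0.92927553, -0.00249567, -0.57272054],
       [ 0.89831975,  0.35775909, -0.25500993,  0.02604766],
       [ 0.23786734,  0.09195337,  0.96693521, -0.39304724],
       [ 0.        ,  0.        ,  0.        ,  1.        ]])}
```

View pics/side0.png

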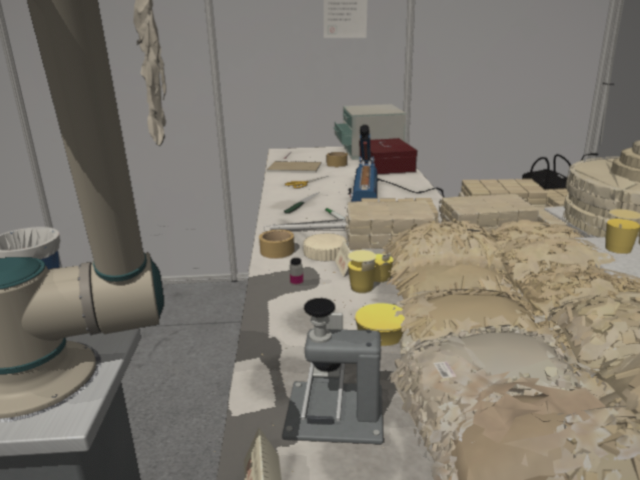

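View pics/top0.png

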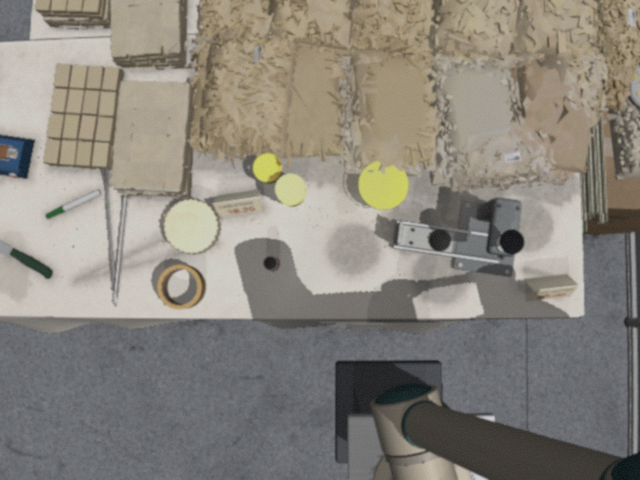

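View pics/wrist0.png

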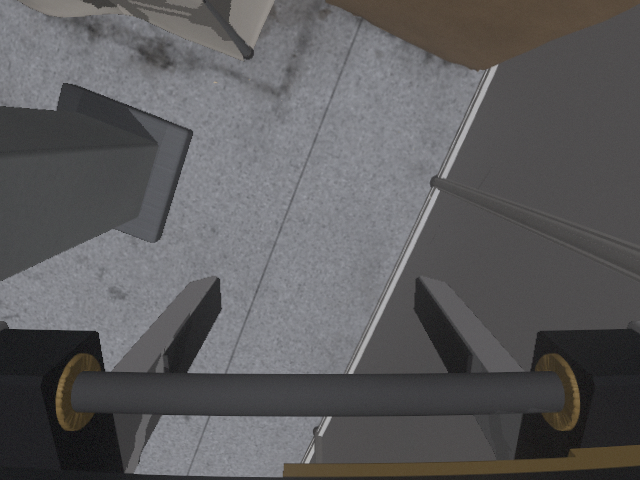

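The side view shows the press with its knob at about (320,305) and the bottle at (296,270). In the top view the knob is at (511,241), the nest at (440,239) and the bottle at (271,263). I'll zoom in and measure.

```bash
cat > h.py <<'E'
import numpy as np, cv2
from station import robot
def K(c):
    f=240/np.tan(np.radians(c["vertical_fov"])/2); return np.array([[f,0,c["cx"]],[0,f,c["cy"]],[0,0,1]])
def ray(c,u,v):
    p=cv2.undistortPoints(np.array([[[u,v]]],float),K(c),np.array([c["k1"],0,0,0,0.]))[0,0]
    M=c["world_to_cam"];R=M[:3,:3];o=-R.T@M[:3,3]
    return o,R.T@np.array([p[0],-p[1],-1])
def onz(c,u,v,z):
    o,d=ray(c,u,v); return o+d*(z-o[2])/d[2]
def proj(c,P):
    q=c["world_to_cam"]@np.append(P,1); x=np.array([[q[0],-q[1],-q[2]]])
    return cv2.projectPoints(x,np.zeros(3),np.zeros(3),K(c),np.array([c["k1"],0,0,0,0.]))[0][0,0]
def crop(n,im,x0,y0,x1,y1,s):
    cv2.imwrite(f"pics/{n}.png",cv2.resize(im[y0:y1,x0:x1,::-1],None,fx=s,fy=s,interpolation=cv2.INTER_CUBIC))
def blobs(mask,amin=20):
    n,l,st,ce=cv2.connectedComponentsWithStats(mask.astype(np.uint8))
    return [(ce[i].round(1),st[i].tolist()) for i in range(1,n) if st[i,4]>amin]
E
python3 - <<'E'
from h import *
im=cv2.imread("pics/top0.png")[:,:,::-1]
crop("topc",im,380,180,580,310,4); crop("topb",im,230,230,310,300,8)
sm=cv2.imread("pics/side0.png")[:,:,::-1]
crop("sidec",sm,270,240,420,450,3)
for n,i in(("top",im),("side",sm)):
    c=robot.calibration(n)
    m=i.astype(int).max(2)<45
    for b in blobs(m,40): print(n,b)
E
```

```text
top (array([487.2, 213.9]), [481, 205, 12, 17, 94])
top (array([436. , 238.2]), [430, 230, 16, 20, 131])
top (array([511.2, 241.3]), [500, 231, 23, 23, 393])
top (array([269.4, 262.5]), [265, 258, 10, 11, 87])
top (array([377.4, 386.8]), [336, 361, 102, 77, 2927])
top (array([406.8, 414.9]), [402, 402, 17, 27, 52])
top (array([624.6, 468.6]), [599, 451, 41, 29, 686])
side (array([364.8, 142.5]), [360, 126, 11, 34, 239])
side (array([546.7, 178.6]), [523, 167, 43, 22, 488])
side (array([134.9, 272.6]), [123, 263, 23, 16, 70])
side (array([158.3, 290.8]), [153, 264, 10, 51, 227])
side (array([319. , 307.4]), [305, 299, 29, 18, 407])
side (array([ 55., 352.]), [41, 339, 24, 24, 98])
side (array([327.2, 366. ]), [314, 362, 26, 10, 169])
```

View pics/topc.png

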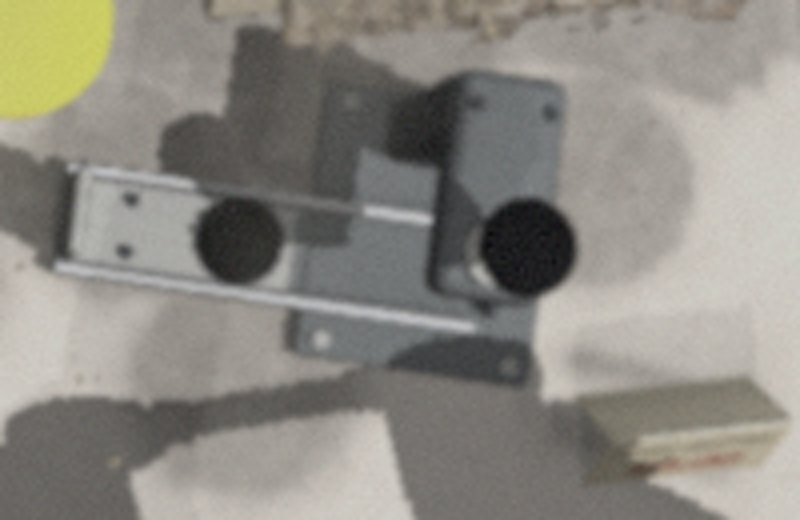

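View pics/topb.png

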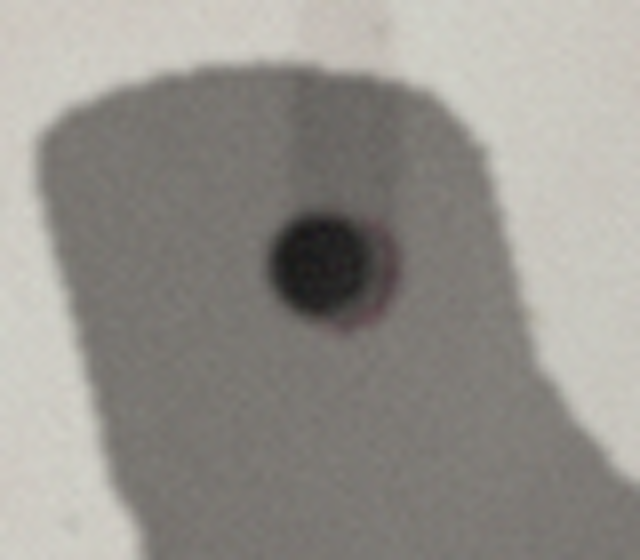

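View pics/sidec.png

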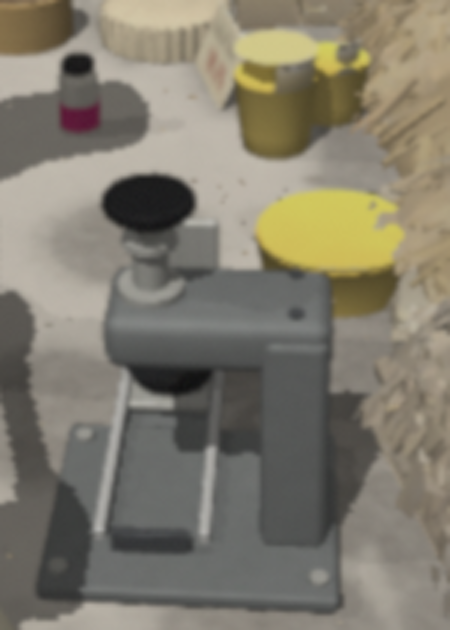

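```bash
python3 - <<'E'
from h import *
im=cv2.imread("pics/top0.png")[:,:,::-1]
c=robot.calibration("top"); sd=robot.calibration("side")
def ell(n,i,box,th,z):
    x0,y0,x1,y1=box
    m=np.zeros(i.shape[:2],bool); m[y0:y1,x0:x1]=cv2.GaussianBlur(i,(0,0),0.8).max(2)[y0:y1,x0:x1]<th
    cs,_=cv2.findContours(m.astype(np.uint8),cv2.RETR_EXTERNAL,cv2.CHAIN_APPROX_NONE)
    k=max(cs,key=cv2.contourArea); e=cv2.minEnclosingCircle(k); el=cv2.fitEllipse(k)
    print(th,n,e,[np.round(a,1) for a in el[:2]], onz(robot.calibration(n),*el[0],z).round(4))
    return onz(robot.calibration(n),*el[0],z)
for th in (50,60,70): ell("top",im,(425,226,452,254),th,.027)
for th in (35,45,55): ell("top",im,(490,225,530,260),th,.198)
for th in (45,55,65): ell("top",im,(255,250,285,272),th,.062)
sm=cv2.imread("pics/side0.png")[:,:,::-1]
for th in (35,45): ell("side",sm,(295,290,345,318),th,.195)
# bottle side: cap top
for v in (258,260,262): print("side bottle cap",onz(sd,296,v,.062))
print(proj(sd,[.495,.29,.062]))
# yaw from rails: topc points rail upper (190,184)->(430,218); lower (60,267)->(470,327), z ~?
for a,b in (((100,170),(430,218)),((60,267),(470,327))):
    A=onz(c,380+a[0]/4,180+a[1]/4,.02);B=onz(c,380+b[0]/4,180+b[1]/4,.02); d=A-B; print("yaw of +y",A,B,np.degrees(np.arctan2(-d[0],d[1])))
for a,z in (((72,165),.07),((62,265),.07),((85,172),.07),((78,265),.07)): print(onz(c,380+a[0]/4,180+a[1]/4,z))
E
```

```text
50 top ((438.536376953125, 239.2818145751953), 9.408202171325684) [array([437.9, 238.8]), array([14.8, 18.8])] [ 0.5296 -0.0328  0.027 ]
60 top ((439.5, 239.5), 10.12432861328125) [array([439.1, 239.3]), array([18.3, 19.6])] [ 0.5285 -0.0354  0.027 ]
70 top ((439.1633605957031, 239.18316650390625), 10.663300514221191) [array([439.1, 239.1]), array([19.4, 20.4])] [ 0.5289 -0.0355  0.027 ]
35 top ((510.941162109375, 241.2823486328125), 10.486543655395508) [array([511.1, 241. ]), array([19.7, 20. ])] [ 0.513  -0.1369  0.198 ]
45 top ((511.0548095703125, 241.36300659179688), 11.06702995300293) [array([511.2, 241.3]), array([20.7, 21.3])] [ 0.5125 -0.1371  0.198 ]
55 top ((510.73046875, 241.453125), 11.675923347473145) [array([511.1, 241.3]), array([21.4, 22.4])] [ 0.5125 -0.137   0.198 ]
45 top ((269.5, 262.5), 4.94984769821167) [array([269.5, 262.4]), array([8.8, 9.4])] [0.4781 0.3219 0.062 ]
55 top ((269.84210205078125, 262.5789489746094), 5.486172676086426) [array([269.8, 262.6]), array([10. , 10.4])] [0.4777 0.3212 0.062 ]
65 top ((269.68182373046875, 262.68182373046875), 5.956204414367676) [array([269.6, 262.6]), array([11.3, 11.3])] [0.4778 0.3216 0.062 ]
35 side ((319.0, 307.5), 13.086352348327637) [array([319.1, 307.7]), array([15.8, 25.6])] [ 0.5126 -0.1435  0.195 ]
45 side ((319.0, 307.5), 14.009025573730469) [array([319.1, 307.7]), array([16.4, 27. ])] [ 0.5126 -0.1437  0.195 ]
side bottle cap [0.48032545 0.32927435 0.062     ]
side bottle cap [0.4801704  0.31788462 0.062     ]
side bottle cap [0.48001795 0.30668469 0.062     ]
[302.61960332 264.74992981]
yaw of +y [0.56503991 0.03618394 0.02      ] [ 0.53930539 -0.14180085  0.02      ] -8.227282503194125
yaw of +y [0.51300191 0.0580722  0.02      ] [ 0.48068119 -0.16254136  0.02      ] -8.334753274254302
[0.56258351 0.05716178 0.07      ]
[0.51108778 0.06273051 0.07      ]
[0.55897093 0.05049719 0.07      ]
[0.51108577 0.05451262 0.07      ]
```

```bash
cat >> h.py <<'E'
from scipy.spatial.transform import Rotation as Ro
def tool(s=None):
    s=s or robot.get_state(); q=s["tool_rot"]; return s["eef_pos"],Ro.from_quat([q[1],q[2],q[3],q[0]]).as_matrix()
def togo(P):
    p,R=tool(); return (R.T@(np.array(P)-p)*100).round(2)
def st():
    s=robot.get_state(); p,R=tool(s)
    print("t",round(s["t"],2),"p",p.round(4),"x",R[:,0].round(3),"y",R[:,1].round(3),"z",R[:,2].round(3),"F",s["force"].round(2),"op",round(s["opening"],4),"q",s["qpos"].round(2))
E
python3 - <<'E'
from h import *
st()
p,R=tool()
M=robot.calibration("wrist")["world_to_cam"]; o=-M[:3,:3].T@M[:3,3]
print("cam in tool",R.T@(o-p),"look",R.T@(-M[2,:3]))
a=np.radians(8.4); d=np.array([np.cos(a),-np.sin(a),0])
for s in (1,-1):
  v=R.T@(s*d); print("turn about y",np.arctan2(-v[2],v[0]))
E
```

```text
t 0.15 p [ 0.2125 -0.5338  0.2048] x [ 0.37  -0.929 -0.001] y [-0.     0.001 -1.   ] z [0.929 0.37  0.   ] F [-0.2   0.46 -0.21] op 0.0941 q [-1.31  0.28  1.51 -0.    1.36 -0.12]
cam in tool [-0.00107198 -0.18051525  0.0747668 ] look [-0.00103609  0.96689487 -0.25517296]
turn about y -1.045383791732802
turn about y 2.0962088618569914
```

Call:
send_rows --pt "1 0 -1.2 0 -0.116" --pt "1 0 -1.2 0 -0.116" --pt "1 0 -1.2 0 -0.116" --pt "1 0 -1.2 0 -0.116" --pt "1 0 -1.2 0 -0.116" --pt "1 0 -1.2 0 -0.116" --pt "1 0 -1.2 0 -0.116" --pt "1 0 -1.2 0 -0.116" --pt "1 0 0 0 -0.117" --squeeze 15

```text
t: 0.9
eef_pos: [0.2129, -0.5353, 0.3038]
tool_rot: [-0.704, 0.707, -0.049, 0.05]
force: [0.1, -1.2, 1.5]
opening: 0.0941
```

```bash
python3 - <<'E'
from h import *
st(); print(togo([.5,0,.3]))
E
```

```text
t 0.9 p [ 0.2129 -0.5353  0.3038] x [ 0.99  -0.141  0.002] y [ 0.001 -0.004 -1.   ] z [ 0.141  0.99  -0.004] F [ 0.08 -1.21  1.48] op 0.0941 q [-1.31  0.24  1.32  0.    1.58 -1.17]
[20.89  0.2  57.03]
```

Call:
send_rows --pt "1 1.4 0 3.8 0" --pt "1 1.4 0 3.8 0" --pt "1 1.4 0 3.8 0" --pt "1 1.4 0 3.8 0" --pt "1 1.4 0 3.8 0" --pt "1 1.4 0 3.8 0" --pt "1 1.4 0 3.8 0" --pt "1 1.4 0 3.8 0" --pt "1 1.4 0 3.8 0" --pt "1 1.4 0 3.8 0"

```text
t: 1.73
eef_pos: [0.4071, -0.1769, 0.3015]
tool_rot: [-0.705, 0.705, -0.052, 0.052]
force: [1.0, -0.7, -0.7]
opening: 0.0939
```

Call:
send_rows --pt "1 1.4 0 3.8 0" --pt "1 1.4 0 3.8 0" --pt "1 1.4 0 3.8 0" --pt "1 1.4 0 3.8 0" --pt "1 1.3 0 3.8 0" --pt "1 0 0 0 0" --pt "1 0 0 0 0"

```text
t: 2.32
eef_pos: [0.5031, 0.0008, 0.3008]
tool_rot: [-0.705, 0.705, -0.051, 0.05]
force: [0.3, 0.0, -0.0]
opening: 0.094
```

```bash
python3 - <<'E'
from h import *
st()
c=robot.calibration("wrist"); im=robot.read_camera("wrist"); cv2.imwrite("pics/w1.png",im[:,:,::-1])
import json; json.dump({k:(v.tolist() if hasattr(v,"tolist") else v) for k,v in c.items()},open("w1.json","w"))
print(proj(c,[.5287,-.0355,.027]),proj(c,[.5127,-.137,.198]))
E
```

```text
t 2.32 p [0.5031 0.0008 0.3008] x [ 0.99  -0.142 -0.001] y [-0.001 -0.    -1.   ] z [ 0.142  0.99  -0.   ] F [ 0.32  0.02 -0.02] op 0.094 q [-0.14  0.13  1.47 -0.    1.55  0.01]
[343.85242302 230.56787107] [352.5973131  398.38657383]
```

View pics/w1.png

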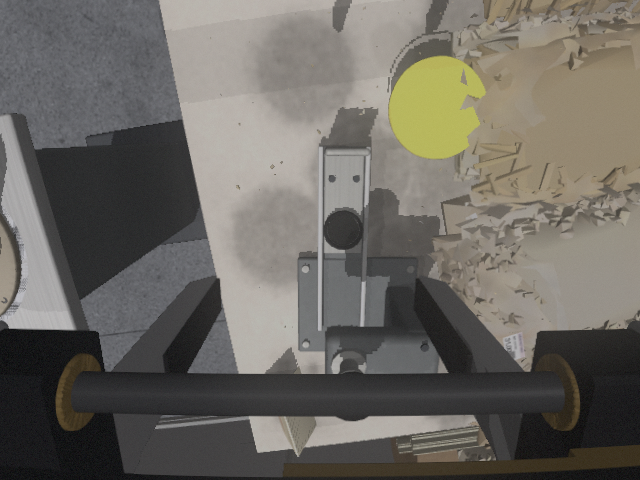

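The wrist view has the nest at (343,230) and the knob partly behind the gripper bar at (352,398). Both match the top-view estimates. The rails look vertical in the image, so the yaw is nearly right. I'll refine the nest, rails and plate.

```bash
python3 - <<'E'
from h import *
import json
c=json.load(open("w1.json")); c["world_to_cam"]=np.array(c["world_to_cam"])
im=cv2.imread("pics/w1.png")[:,:,::-1]
crop("w1c",im,290,130,430,440,2)
g=cv2.GaussianBlur(im,(0,0),.8).max(2)
for th in (45,55,65,75):
    m=np.zeros(g.shape,np.uint8); m[200:257,320:364]=g[200:257,320:364]<th
    cs,_=cv2.findContours(m,cv2.RETR_EXTERNAL,cv2.CHAIN_APPROX_NONE); k=max(cs,key=cv2.contourArea); e=cv2.fitEllipse(k); print(th,e,onz(c,*e[0],.027).round(4))
gray=cv2.cvtColor(im,cv2.COLOR_RGB2GRAY)
L=cv2.createLineSegmentDetector().detect(gray)[0][:,0]
for l in L:
    if np.hypot(l[0]-l[2],l[1]-l[3])>45 and 295<l[0]<420 and 130<l[1]<360:
        A=onz(c,l[0],l[1],.02);B=onz(c,l[2],l[3],.02);d=A-B
        if d[1]<0:d=-d
        print(l.round(0),A.round(3),B.round(3),"yaw",np.degrees(np.arctan2(d[0],d[1])).round(2))
E
```

```text
Traceback (most recent call last):
ValueError: max() iterable argument is empty
```

View pics/w1c.png

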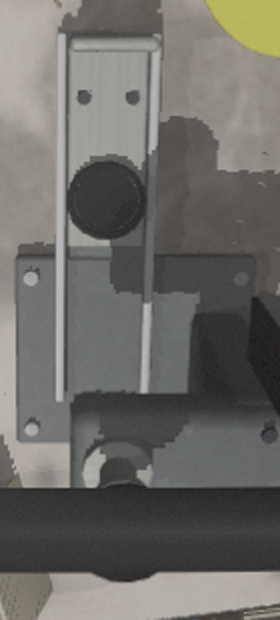

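```bash
python3 - <<'E'
from h import *
import json
c=json.load(open("w1.json")); c["world_to_cam"]=np.array(c["world_to_cam"])
im=np.ascontiguousarray(cv2.imread("pics/w1.png")[:,:,::-1])
g=cv2.GaussianBlur(im,(0,0),.8).max(2)
for th in (50,55,60,65,75):
    m=np.zeros(g.shape,np.uint8); m[205:252,323:363]=g[205:252,323:363]<th
    cs,_=cv2.findContours(m,cv2.RETR_EXTERNAL,cv2.CHAIN_APPROX_NONE)
    if not cs: continue
    k=max(cs,key=cv2.contourArea); e=cv2.fitEllipse(k); print(th,np.round(e[0],1),np.round(e[1],1),onz(c,*e[0],.027).round(4))
gray=cv2.cvtColor(im,cv2.COLOR_RGB2GRAY)
L=cv2.createLineSegmentDetector().detect(gray)[0][:,0]
for l in L:
    if np.hypot(l[0]-l[2],l[1]-l[3])>45 and 295<l[0]<420 and 130<l[1]<360 and abs(l[0]-l[2])<20:
        A=onz(c,l[0],l[1],.02);B=onz(c,l[2],l[3],.02);d=A-B
        if d[1]<0:d=-d
        print(l.round(0),A.round(3),B.round(3),"yaw",np.degrees(np.arctan2(d[0],d[1])).round(2))
print("plate",[onz(c,u,147,.07).round(4) for u in (324,371)], onz(c,353,420,.19))
E
```

```text
50 [354.2 238.4] [ 6.7 17.7] [ 0.5396 -0.0466  0.027 ]
55 [350.3 237. ] [15.8 31.3] [ 0.5353 -0.0443  0.027 ]
60 [344.4 230.2] [35.  36.5] [ 0.5294 -0.0352  0.027 ]
65 [343.4 229.6] [36.7 38.4] [ 0.5283 -0.0342  0.027 ]
75 [343.4 229.6] [37.9 39.2] [ 0.5284 -0.0343  0.027 ]
[321. 271. 322. 191.] [ 0.495 -0.083  0.02 ] [0.509 0.014 0.02 ] yaw 8.18
[318. 149. 317. 329.] [0.512 0.061 0.02 ] [ 0.479 -0.161  0.02 ] yaw 8.5
[321. 329. 321. 272.] [ 0.484 -0.162  0.02 ] [ 0.495 -0.085  0.02 ] yaw 8.4
[367. 221. 369. 156.] [ 0.558 -0.029  0.02 ] [0.569 0.046 0.02 ] yaw 8.07
[366. 156. 364. 204.] [0.565 0.046 0.02 ] [ 0.556 -0.009  0.02 ] yaw 8.42
[297. 348. 297. 258.] [ 0.45  -0.184  0.02 ] [ 0.468 -0.063  0.02 ] yaw 8.53
[361. 218. 363. 157.] [ 0.551 -0.025  0.02 ] [0.561 0.045 0.02 ] yaw 8.52
[325. 151. 324. 218.] [0.52  0.058 0.02 ] [ 0.508 -0.019  0.02 ] yaw 8.44
[364. 209. 361. 278.] [ 0.556 -0.015  0.02 ] [ 0.543 -0.1    0.02 ] yaw 8.65
[324. 262. 324. 324.] [ 0.5   -0.073  0.02 ] [ 0.488 -0.155  0.02 ] yaw 8.6
plate [array([0.5185, 0.0639, 0.07  ]), array([0.5655, 0.0572, 0.07  ])] [ 0.51042085 -0.16516179  0.19      ]
```

```bash
python3 - <<'E'
from h import *
print(togo([.478,.285,.25]))
E
```

```text
[-6.55  5.08 27.91]
```

Call:
send_rows --pt "1 -0.8 0.6 3.5 0" --pt "1 -0.8 0.6 3.5 0" --pt "1 -0.8 0.6 3.5 0" --pt "1 -0.8 0.6 3.5 0" --pt "1 -0.8 0.6 3.5 0" --pt "1 -0.8 0.6 3.5 0" --pt "1 -0.8 0.6 3.5 0" --pt "1 -0.8 0.6 3.5 0" --pt "1 0 0 0 0" --pt "1 0 0 0 0"

```text
t: 3.2
eef_pos: [0.4803, 0.2847, 0.2528]
tool_rot: [-0.705, 0.706, -0.052, 0.051]
force: [-0.3, 0.3, -0.2]
opening: 0.0945
```

```bash
python3 - <<'E'
from h import *
st()
c=robot.calibration("wrist"); im=robot.read_camera("wrist"); cv2.imwrite("pics/w2.png",im[:,:,::-1])
m=cv2.GaussianBlur(im,(0,0),.8).max(2)<45
P=proj(c,[.478,.3216,.062]); print(P)
for b in blobs(m,80):
    if abs(b[0]-P).max()<40: print(b,onz(c,*b[0],.062))
E
```

```text
t 3.2 p [0.4803 0.2847 0.2528] x [ 0.989 -0.146 -0.001] y [-0.001 -0.002 -1.   ] z [ 0.146  0.989 -0.002] F [-0.27  0.29 -0.23] op 0.0945 q [ 0.41  0.23  1.45 -0.    1.46  0.56]
[309.40214083 179.103813  ]
```

View pics/w2.png

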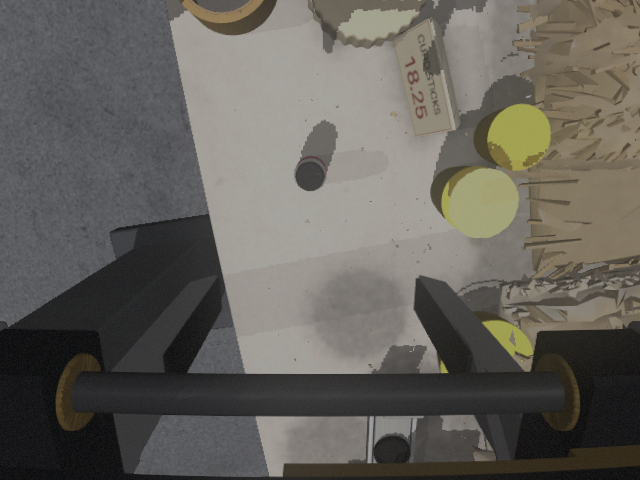

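The wrist view shows the bottle cap at about (310,176). The yellow cup at (480,203) leaves enough room. I'll refine the cap.

```bash
python3 - <<'E'
from h import *
c=robot.calibration("wrist")
im=cv2.imread("pics/w2.png")[:,:,::-1]; g=cv2.GaussianBlur(im,(0,0),.8).max(2)
for th in (65,75,85):
    m=np.zeros(g.shape,np.uint8); m[155:197,290:332]=g[155:197,290:332]<th
    cs,_=cv2.findContours(m,cv2.RETR_EXTERNAL,cv2.CHAIN_APPROX_NONE)
    if not cs: continue
    k=max(cs,key=cv2.contourArea); e=cv2.fitEllipse(k); print(th,np.round(e[0],1),np.round(e[1],1),onz(c,*e[0],.062).round(4),togo(onz(c,*e[0],.1)))
crop("w2c",im,280,110,350,210,6)
E
```

```text
65 [313.5 163.8] [1.7 5. ] [0.4844 0.3339 0.062 ] [-0.33 15.32  5.3 ]
75 [309.6 175.3] [26.6 26.9] [0.4793 0.324  0.062 ] [-0.65 15.32  4.36]
85 [309.7 175.1] [27.6 28.1] [0.4794 0.3242 0.062 ] [-0.64 15.32  4.37]
```

View pics/w2c.png

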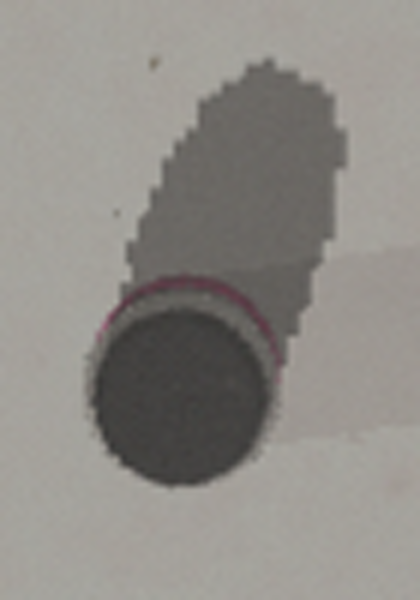

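```bash
python3 - <<'E'
from h import *
print(togo([.479,.3228,.024]))
E
```

```text
[-0.74 22.92  3.88]
```

Call:
send_rows --pt "0.4 -0.2 2.0 1.3 0" --pt "0.4 -0.3 3.0 1.3 0" --pt "0.4 -0.2 3.0 1.3 0" --pt "0.4 0 3.0 0 0" --pt "0.4 0 2 0 0" --pt "0.4 0 0 0 0" --pt "0.4 0 0 0 0"

```text
t: 3.83
eef_pos: [0.4798, 0.3226, 0.1233]
tool_rot: [-0.705, 0.706, -0.053, 0.052]
force: [1.0, -1.0, 0.1]
opening: 0.0659
```

```bash
python3 - <<'E'
from h import *
st(); print(togo([.479,.3228,.024]))
im=robot.read_camera("wrist"); cv2.imwrite("pics/w3.png",im[:,:,::-1])
E
```

```text
t 3.83 p [0.4798 0.3226 0.1233] x [ 0.989 -0.149 -0.001] y [-0.001 -0.001 -1.   ] z [ 0.149  0.989 -0.002] F [ 0.98 -0.96  0.11] op 0.0659 q [ 0.47  0.34  1.63 -0.    1.18  0.62]
[-0.07  9.93  0.02]
```

View pics/w3.png

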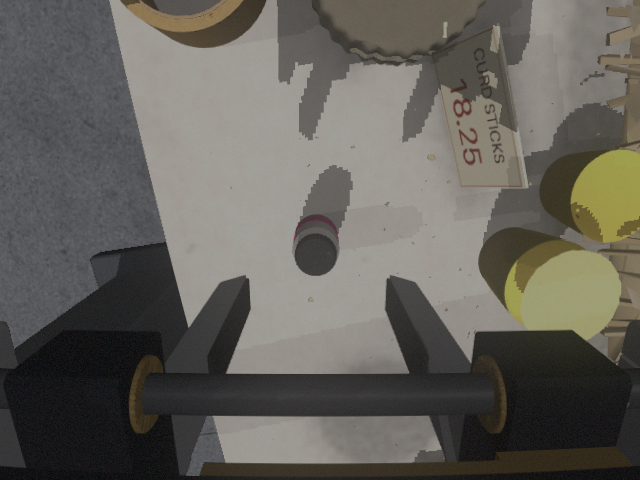

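Call:
send_rows --pt "0.4 0 2.5 0 0" --pt "0.4 0 2.5 0 0" --pt "0.4 0 2.5 0 0" --pt "0.4 0 2.4 0 0" --pt "0.4 0 0 0 0" --pt "-0.6 0 0 0 0" --pt "-0.6 0 0 0 0" --pt "-0.6 0 0 0 0" --pt "-0.6 0 0 0 0" --pt "-0.6 0 0 0 0" --squeeze 15

```text
t: 4.72
eef_pos: [0.4803, 0.3254, 0.0259]
tool_rot: [0.706, -0.705, 0.051, -0.053]
force: [-0.2, 0.1, -0.3]
opening: 0.0356
```

```bash
python3 - <<'E'
from h import *
st()
E
```

```text
t 4.72 p [0.4803 0.3254 0.0259] x [ 0.989 -0.146  0.002] y [ 0.002  0.001 -1.   ] z [0.146 0.989 0.001] F [-0.25  0.11 -0.27] op 0.0356 q [ 0.48  0.43  1.75 -0.    0.96  0.62]
```

Call:
send_rows --pt "-0.6 0 0 0 0" --pt "-0.6 0 0 0 0" --pt "-0.6 0 0 0 0"

```text
t: 4.97
eef_pos: [0.4799, 0.3253, 0.0255]
tool_rot: [0.705, -0.705, 0.051, -0.052]
force: [-1.0, -0.8, 5.3]
opening: 0.0315
```

```bash
python3 - <<'E'
from h import *
st(); st()
im=robot.read_camera("wrist"); cv2.imwrite("pics/w4.png",im[:,:,::-1])
E
```

```text
t 4.97 p [0.4799 0.3253 0.0255] x [ 0.989 -0.146  0.001] y [ 0.001  0.001 -1.   ] z [0.146 0.989 0.001] F [-1.   -0.83  5.29] op 0.0315 q [ 0.48  0.44  1.75 -0.    0.96  0.62]
t 4.97 p [0.4799 0.3253 0.0255] x [ 0.989 -0.146  0.001] y [ 0.001  0.001 -1.   ] z [0.146 0.989 0.001] F [-1.   -0.83  5.29] op 0.0315 q [ 0.48  0.44  1.75 -0.    0.96  0.62]
```

View pics/w4.png

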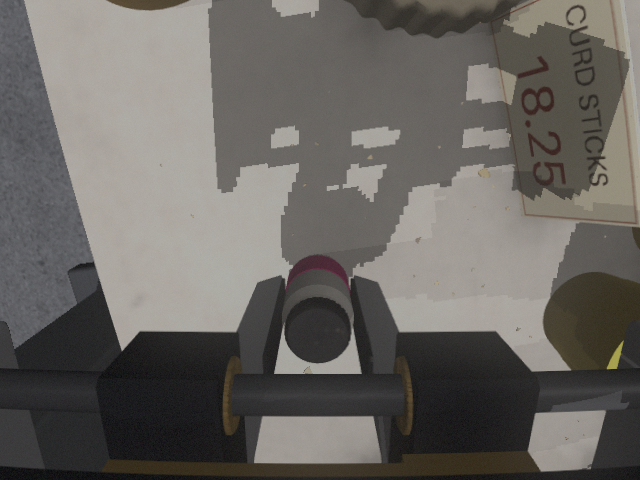

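Call:
send_rows --pt "-0.6 0 -1 0 0" --pt "-0.6 0 -2 0 0" --pt "-0.6 0 -3 0 0" --pt "-0.6 0 -3 0 0" --pt "-0.6 0 -3 0 0" --pt "-0.6 0 -1 0 0" --pt "-0.6 0 0 0 0" --pt "-0.6 0 0 0 0"

```text
t: 5.68
eef_pos: [0.479, 0.3247, 0.1539]
tool_rot: [-0.705, 0.705, -0.052, 0.052]
force: [-0.8, 0.0, -1.8]
opening: 0.0311
```

```bash
python3 - <<'E'
from h import *
st()
c=robot.calibration("wrist"); im=robot.read_camera("wrist"); cv2.imwrite("pics/w5.png",im[:,:,::-1])
p,R=tool()
crop("w5c",im,260,230,380,380,5)
for u,v in ((318,330),): print(R.T@(onz(c,u,v,p[2]+.0365)-p))
print(togo([.5285,-.035,.15]))
E
```

```text
t 5.68 p [0.479  0.3247 0.1539] x [ 0.989 -0.146 -0.   ] y [-0. -0. -1.] z [ 0.146  0.989 -0.   ] F [-0.76  0.03 -1.82] op 0.0311 q [ 0.48  0.31  1.58 -0.    1.25  0.62]
[ 0.00093362 -0.03650284  0.00024195]
[ 10.24   0.32 -34.81]
```

View pics/w5c.png

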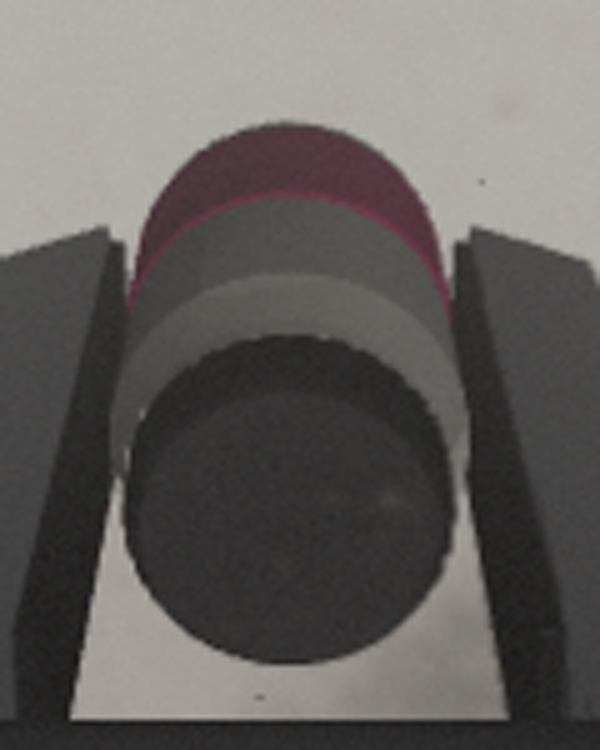

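```bash
python3 - <<'E'
from h import *
c=robot.calibration("wrist");p,R=tool()
for u,v in ((318,335),): print(R.T@(onz(c,u,v,p[2]+.0365)-p))
print(togo([.5283,-.0335,.154]))
E
```

```text
[ 0.00035844 -0.03649759 -0.00181516]
[ 10.19  -0.08 -34.66]
```

Call:
send_rows --pt "-0.6 0.5 0 -1.7 0" --pt "-0.6 1.1 0 -3.8 0" --pt "-0.6 1.1 0 -3.8 0" --pt "-0.6 1.1 0 -3.8 0" --pt "-0.6 1.1 0 -3.8 0" --pt "-0.6 1.1 0 -3.8 0" --pt "-0.6 1.1 0 -3.8 0" --pt "-0.6 1.1 0 -3.8 0" --pt "-0.6 1.1 0 -3.8 0" --pt "-0.6 1.0 0 -2.6 0"

```text
t: 6.57
eef_pos: [0.5286, -0.0364, 0.1519]
tool_rot: [-0.705, 0.705, -0.054, 0.051]
force: [-0.0, -0.2, -0.1]
opening: 0.0312
```

Call:
send_rows --pt "-0.6 0 0 0 0" --pt "-0.6 0 0 0 0" --pt "-0.6 0 0 0 0"

```text
t: 6.82
eef_pos: [0.529, -0.0328, 0.1526]
tool_rot: [0.706, -0.705, 0.054, -0.051]
force: [0.4, 0.4, -1.1]
opening: 0.031
```

```bash
python3 - <<'E'
from h import *
st(); print(togo([.5283,-.0335,.06]))
for n in ("side","top","wrist"):
    im=robot.read_camera(n); cv2.imwrite(f"pics/{n}6.png",im[:,:,::-1])
    if n=="top": crop("t6",im,400,180,540,300,4)
    if n=="side": crop("s6",im,280,220,420,420,3)
E
```

```text
t 6.82 p [ 0.529  -0.0328  0.1526] x [ 0.989 -0.147 -0.004] y [-0.004  0.001 -1.   ] z [0.147 0.989 0.001] F [ 0.4   0.36 -1.07] op 0.031 q [-0.19  0.25  1.68  0.    1.22 -0.05]
[-0.02  9.26 -0.08]
```

View pics/t6.png

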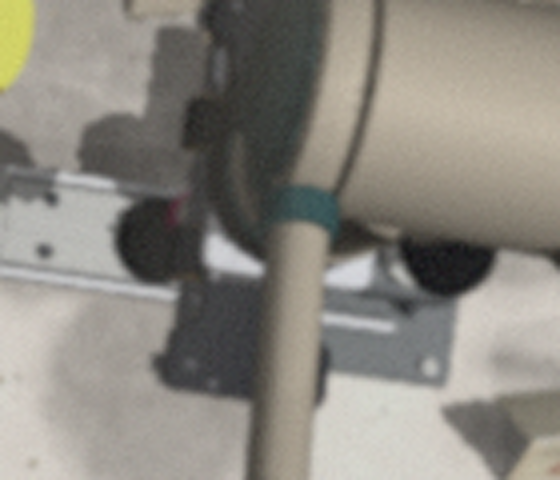

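View pics/s6.png

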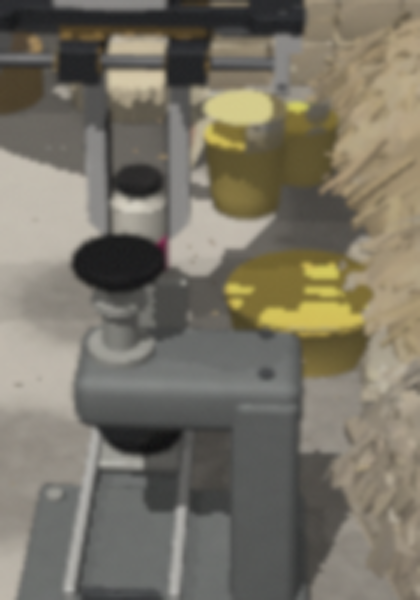

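View pics/wrist6.png

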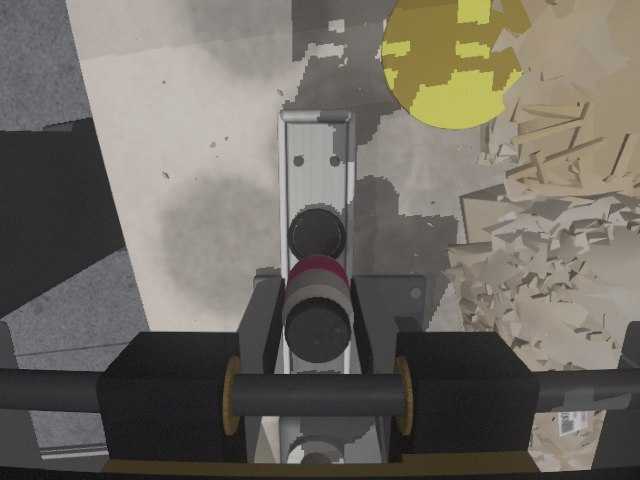

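The wrist view shows the nest at about (318,235), just ahead of the bottle's foot. I'll fit its visible rim in this view.

```bash
python3 - <<'E'
from h import *
c=robot.calibration("wrist");p,R=tool()
im=cv2.imread("pics/wrist6.png")[:,:,::-1]
crop("w6c",im,270,190,370,370,4)
g=cv2.GaussianBlur(im,(0,0),.8).max(2)
for th in (60,70,80):
    m=np.zeros(g.shape,np.uint8); m[200:258,286:350]=g[200:258,286:350]<th
    cs,_=cv2.findContours(m,cv2.RETR_EXTERNAL,cv2.CHAIN_APPROX_NONE); k=max(cs,key=cv2.contourArea)[:,0]
    k=k[(k[:,1]<250)]
    # rectify contour onto plane z=.027 then circle fit
    Q=np.array([onz(c,u,v,.027)[:2] for u,v in k]); A=np.c_[2*Q,np.ones(len(Q))]; s=np.linalg.lstsq(A,(Q**2).sum(1),rcond=None)[0]
    print(th,len(k),s[:2].round(4),"diam",2*np.sqrt(s[2]+s[:2]@s[:2]), "res",np.abs(np.hypot(*(Q-s[:2]).T)-np.sqrt(s[2]+s[:2]@s[:2])).max())
    N=np.append(s[:2],.027); print("nest in tool",R.T@(N-p))
# bottle: pink band left/right silhouette & cap
g2=im.astype(int)
print("cap in tool",R.T@(onz(c,318,334.5,p[2]+.0365)-p))
E
```

```text
60 105 [ 0.5286 -0.035 ] diam 0.04530557674044833 res 0.0007520162821156966
nest in tool [-0.00046832  0.12671026 -0.00306882]
70 109 [ 0.5287 -0.0353] diam 0.04675531051426607 res 0.0012261892272630893
nest in tool [-0.00032217  0.1267099  -0.00339989]
80 149 [ 0.5309 -0.0326] diam 0.047299443688830635 res 0.007801530204572808
nest in tool [ 0.00143913  0.12670783 -0.00044821]
cap in tool [ 0.00037226 -0.03650123 -0.0016005 ]
```

View pics/w6c.png

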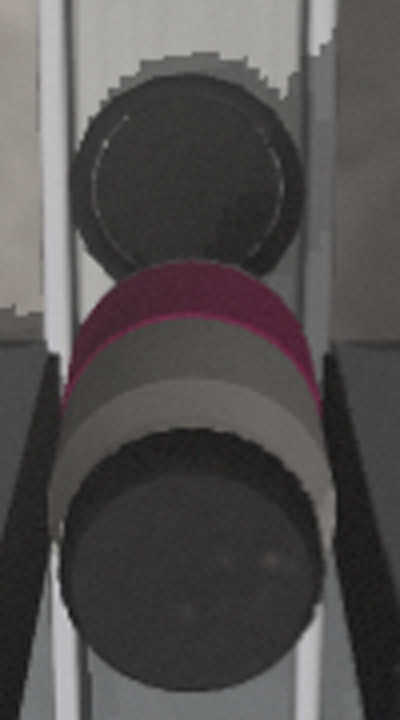

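```bash
python3 - <<'E'
from h import *
c=robot.calibration("wrist");p,R=tool()
print(R.T@(onz(c,318.2,255.5,p[2]-.0255)-p))
E
```

```text
[0.00051657 0.02550332 0.01263873]
```

Call:
send_rows --pt "-0.6 -0.06 1.5 -0.15 0" --pt "-0.6 0 2.5 0 0" --pt "-0.6 0 2.5 0 0" --pt "-0.6 0 1.5 0 0" --pt "-0.6 0 1.0 0 0" --pt "-0.6 0 0 0 0" --pt "-0.6 0 0 0 0" --pt "-0.6 0 0 0 0"

```text
t: 7.63
eef_pos: [0.5306, -0.0346, 0.0655]
tool_rot: [-0.705, 0.705, -0.051, 0.052]
force: [0.5, 0.2, -0.2]
opening: 0.0312
```

```bash
python3 - <<'E'
from h import *
st()
im=robot.read_camera("wrist"); cv2.imwrite("pics/w7.png",im[:,:,::-1]);crop("w7c",im,240,180,400,370,4)
im=robot.read_camera("side"); crop("s7",im,280,220,420,420,4)
E
```

```text
t 7.63 p [ 0.5306 -0.0346  0.0655] x [ 0.989 -0.146  0.002] y [ 0.002 -0.    -1.   ] z [ 0.146  0.989 -0.   ] F [ 0.47  0.2  -0.2 ] op 0.0312 q [-0.2   0.33  1.81 -0.    1.   -0.05]
```

View pics/w7c.png

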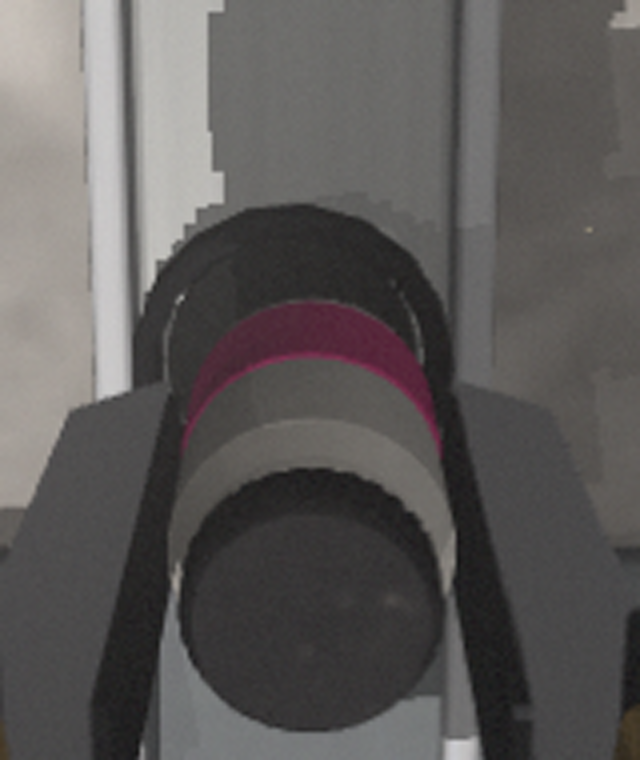

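View pics/s7.png

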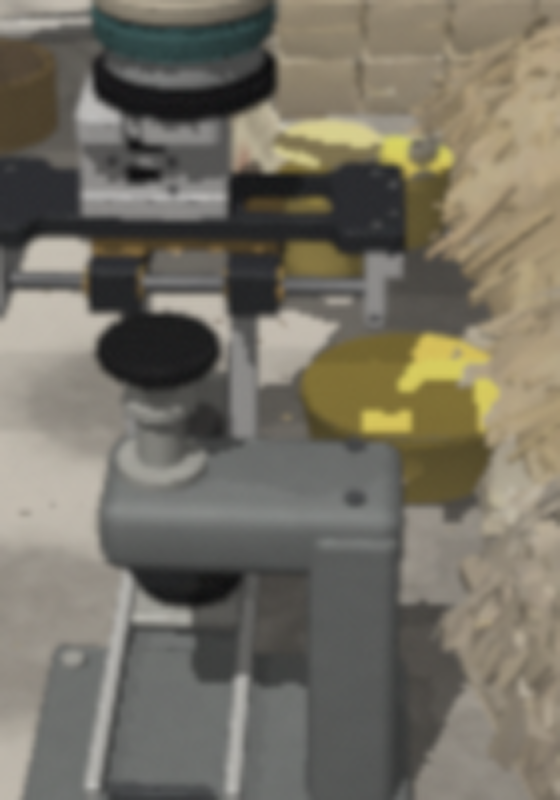

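```bash
python3 - <<'E'
from h import *
c=robot.calibration("wrist");p,R=tool(); print(p)
im=cv2.imread("pics/w7.png")[:,:,::-1]
f=lambda a,b:(240+a/4,180+b/4)
# outer rim points in crop
pts=[(300,205),(240,216),(195,242),(160,280),(142,320),(134,360),(360,218),(405,250),(435,290),(452,340)]
Q=np.array([onz(c,*f(*q),.027)[:2] for q in pts]); A=np.c_[2*Q,np.ones(len(Q))]; s=np.linalg.lstsq(A,(Q**2).sum(1),rcond=None)[0]
r=np.sqrt(s[2]+s[:2]@s[:2]); print(s[:2],2*r,(np.hypot(*(Q-s[:2]).T)-r).round(4)); print("nest tool",R.T@(np.append(s[:2],.027)-p))
print("cap",R.T@(onz(c,*f(312,623),p[2]+.0365)-p))
for h in (.0255,.0275): print("foot edge",R.T@(onz(c,*f(312,300),p[2]-h)-p))
# band boundary height? points: pink/grey front
E
```

```text
[ 0.53069645 -0.03484581  0.06568939]
[ 0.52866655 -0.03482178] 0.04602328159180078 [ 0.0002 -0.     -0.0002 -0.0002 -0.0001  0.0003  0.0003 -0.0001 -0.0002
 -0.    ]
nest tool [-0.00211544  0.03868391 -0.00026485]
cap [ 0.00036205 -0.03649871 -0.00214638]
foot edge [0.00039309 0.02549845 0.01292487]
foot edge [0.00039409 0.02749859 0.01232019]
```

Call:
send_rows --pt "-0.6 -0.24 0 0.22 0" --pt "-0.6 0 0.3 0 0" --pt "-0.6 0 0.4 0 0" --pt "-0.6 0 0 0 0" --pt "-0.6 0 0 0 0"

```text
t: 8.15
eef_pos: [0.5272, -0.0323, 0.0571]
tool_rot: [-0.705, 0.705, -0.052, 0.052]
force: [0.4, 0.6, -0.4]
opening: 0.0311
```

```bash
python3 - <<'E'
from h import *
st()
im=robot.read_camera("wrist"); cv2.imwrite("pics/w8.png",im[:,:,::-1]);crop("w8c",im,240,180,400,370,4)
E
```

```text
t 8.15 p [ 0.5272 -0.0323  0.0571] x [ 0.989 -0.147 -0.001] y [-0.001  0.    -1.   ] z [ 0.147  0.989 -0.   ] F [ 0.42  0.57 -0.44] op 0.0311 q [-0.19  0.34  1.82 -0.    0.98 -0.05]
```

View pics/w8c.png

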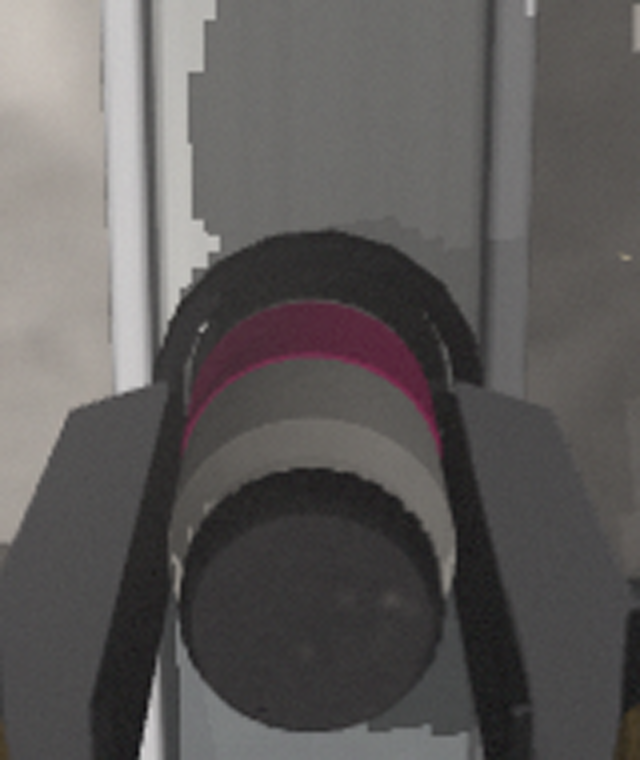

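```bash
python3 - <<'E'
from h import *
c=robot.calibration("wrist");p,R=tool(); print(p)
f=lambda a,b:(240+a/4,180+b/4)
pts=[(325,230),(265,242),(215,272),(180,315),(160,360),(385,243),(430,273),(462,315),(478,355)]
Q=np.array([onz(c,*f(*q),.027)[:2] for q in pts]); A=np.c_[2*Q,np.ones(len(Q))]; s=np.linalg.lstsq(A,(Q**2).sum(1),rcond=None)[0]
r=np.sqrt(s[2]+s[:2]@s[:2]); print(s[:2],2*r,(np.hypot(*(Q-s[:2]).T)-r).round(4)); print("nest tool",R.T@(np.append(s[:2],.027)-p))
print("cap",R.T@(onz(c,*f(312,623),p[2]+.0365)-p))
E
```

```text
[ 0.52743637 -0.03234603  0.05726964]
[ 0.52883325 -0.03378641] 0.04488486493352391 [ 0.0003 -0.0001 -0.0003 -0.0003  0.0004  0.0002 -0.     -0.0002  0.    ]
nest tool [ 0.00160291  0.03026921 -0.00121767]
cap [ 0.00036895 -0.03649996 -0.00212829]
```

Call:
send_rows --pt "-0.6 0.1 0 0 0" --pt "-0.6 0 0.2 0 0" --pt "-0.6 0 0.2 0 0" --pt "-0.6 0 0.2 0 0" --pt "-0.6 0 0.1 0 0" --pt "-0.6 0 0 0 0"

```text
t: 8.7
eef_pos: [0.5283, -0.0324, 0.0501]
tool_rot: [0.705, -0.705, 0.052, -0.052]
force: [-0.1, -0.7, -1.1]
opening: 0.0315
```

```bash
python3 - <<'E'
from h import *
st()
im=robot.read_camera("wrist"); cv2.imwrite("pics/w9.png",im[:,:,::-1]);crop("w9c",im,240,180,400,370,4)
st()
E
```

```text
t 8.7 p [ 0.5283 -0.0324  0.0501] x [ 0.989 -0.146 -0.001] y [-0.001  0.    -1.   ] z [ 0.146  0.989 -0.   ] F [-0.12 -0.74 -1.09] op 0.0315 q [-0.19  0.34  1.83 -0.    0.97 -0.05]
t 8.75 p [ 0.5284 -0.0324  0.0502] x [ 0.989 -0.147 -0.   ] y [-0.  0. -1.] z [ 0.147  0.989 -0.   ] F [-0.7   0.03 -1.54] op 0.0314 q [-0.19  0.34  1.83 -0.    0.97 -0.05]
```

View pics/w9c.png

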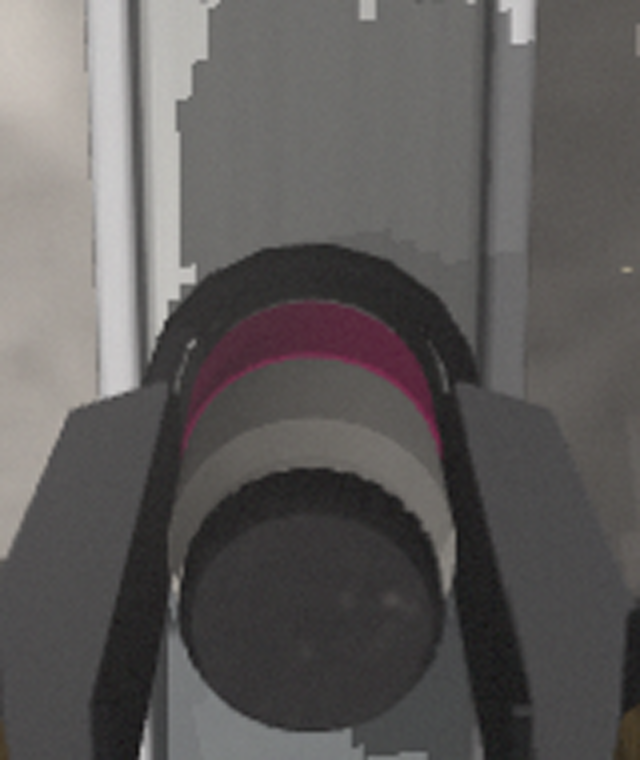

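Call:
send_rows --pt "-0.6 0 0.1 0 0" --pt "-0.6 0 0.1 0 0" --pt "-0.6 0 0 0 0" --pt "-0.6 0 0 0 0"

```text
t: 9.08
eef_pos: [0.5285, -0.0324, 0.0484]
tool_rot: [-0.705, 0.705, -0.052, 0.052]
force: [0.5, -0.1, -0.3]
opening: 0.0311
```

Call:
send_rows --pt "-0.6 0 0.1 0 0" --pt "-0.6 0 0 0 0" --pt "-0.6 0 0 0 0"

```text
t: 9.33
eef_pos: [0.5286, -0.0325, 0.0483]
tool_rot: [-0.705, 0.705, -0.052, 0.052]
force: [-1.4, -0.4, 5.0]
opening: 0.0312
```

Call:
send_rows --pt "0.1 0 0 0 0" --pt "0.1 0 0 0 0" --pt "0.1 0 0 0 0" --pt "0.1 0 0 0 0" --pt "0.1 0 0 0 0" --pt "0.1 0 0 0 0"

```text
t: 9.83
eef_pos: [0.5285, -0.0324, 0.0473]
tool_rot: [-0.705, 0.705, -0.052, 0.052]
force: [0.4, -0.0, 1.1]
opening: 0.0517
```

```bash
python3 - <<'E'
from h import *
st()
im=robot.read_camera("wrist"); cv2.imwrite("pics/w10.png",im[:,:,::-1]);crop("w10c",im,240,180,400,370,4)
E
```

```text
t 9.83 p [ 0.5285 -0.0324  0.0473] x [ 0.989 -0.146 -0.   ] y [-0. -0. -1.] z [ 0.146  0.989 -0.   ] F [ 0.39 -0.    1.07] op 0.0517 q [-0.19  0.35  1.83 -0.    0.96 -0.05]
```

View pics/w10c.png

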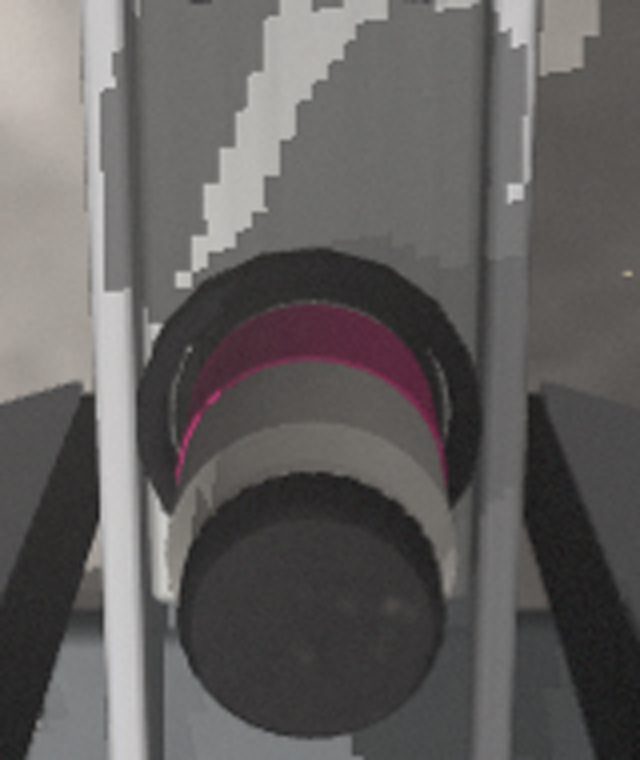

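Call:
send_rows --pt "0.1 0 -0.5 0 0" --pt "0.1 0 -1 0 0" --pt "0.1 0 -2.5 0 0" --pt "0.1 0 -3 0 0" --pt "0.1 0 -3 0 0" --pt "0.1 0 -3 0 0" --pt "0.1 0 0 0 0" --pt "0.1 0 0 0 0"

```text
t: 10.55
eef_pos: [0.53, -0.0327, 0.1802]
tool_rot: [-0.705, 0.705, -0.05, 0.054]
force: [-0.3, -0.5, -1.0]
opening: 0.0516
```

```bash
python3 - <<'E'
from h import *
st()
im=robot.read_camera("wrist"); cv2.imwrite("pics/w11.png",im[:,:,::-1])
im=robot.read_camera("side"); crop("s11",im,280,220,420,420,3)
# plate center target: nest + 96mm along +y
a=np.radians(8.4);y=np.array([np.sin(a),np.cos(a)])
print("face",np.array([.5287,-.0345])+.096*y, "ram axis via knob",)
print(togo([*(np.array([.5287,-.0345])+.125*y),.19]))
E
```

```text
t 10.55 p [ 0.53   -0.0327  0.1802] x [ 0.989 -0.146  0.006] y [ 0.006 -0.001 -1.   ] z [ 0.146  0.989 -0.   ] F [-0.33 -0.48 -1.03] op 0.0516 q [-0.19  0.22  1.64 -0.    1.27 -0.05]
face [0.54272397 0.06047014] ram axis via knob
[ 0.1  -1.28 12.29]
```

View pics/w11.png

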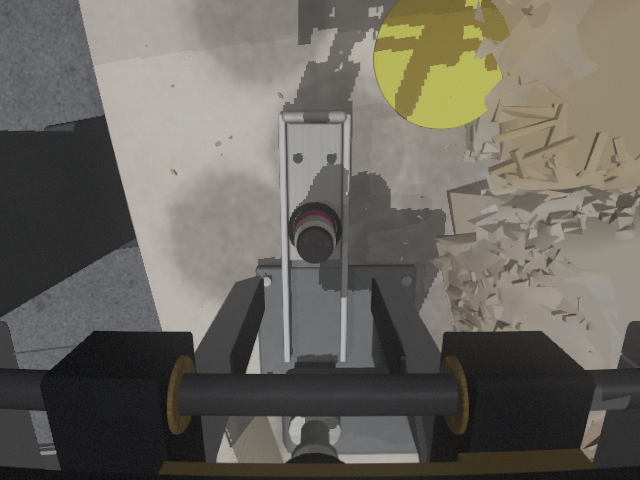

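View pics/s11.png

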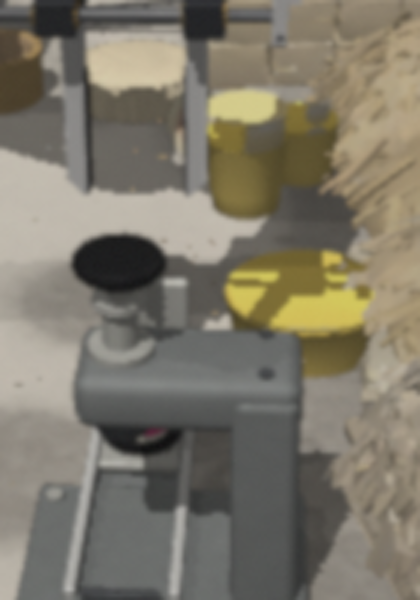

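Call:
send_rows --pt "-1 0 0 2 0" --pt "-1 0 0 3 0" --pt "-1 0 0 3 0" --pt "-1 0 0 3 0" --pt "-1 0 1.0 1.6 0" --pt "-1 0 3 0 0" --pt "-1 0 3 0 0" --pt "-1 0 3 0 0" --pt "-1 0 2.8 0 0" --pt "-1 0 0 0 0"

```text
t: 11.48
eef_pos: [0.5408, 0.092, 0.043]
tool_rot: [-0.705, 0.706, -0.057, 0.047]
force: [-1.2, -0.6, -0.7]
opening: 0.0006
```

Call:
send_rows --pt "-1 0 0 0 0" --pt "-1 0 0 0 0"

```text
t: 11.65
eef_pos: [0.5475, 0.0922, 0.0499]
tool_rot: [-0.705, 0.705, -0.052, 0.052]
force: [0.6, 1.6, 0.5]
opening: 0.0003
```

```bash
python3 - <<'E'
from h import *
st()
a=np.radians(8.4);y=np.array([np.sin(a),np.cos(a)])
print(togo([*(np.array([.5287,-.0345])+.105*y),.05]))
print(togo([*(np.array([.5127,-.137])+.104*y),.05]))
im=robot.read_camera("wrist"); cv2.imwrite("pics/w12.png",im[:,:,::-1])
E
```

```text
t 11.65 p [0.5475 0.0922 0.0499] x [ 0.989 -0.147  0.   ] y [ 0. -0. -1.] z [ 0.147  0.989 -0.   ] F [0.63 1.65 0.49] op 0.0003 q [ 0.04  0.38  1.78 -0.    0.99  0.19]
[-0.01 -0.01 -2.31]
[-9.000e-02 -1.000e-02 -1.278e+01]
```

View pics/w12.png

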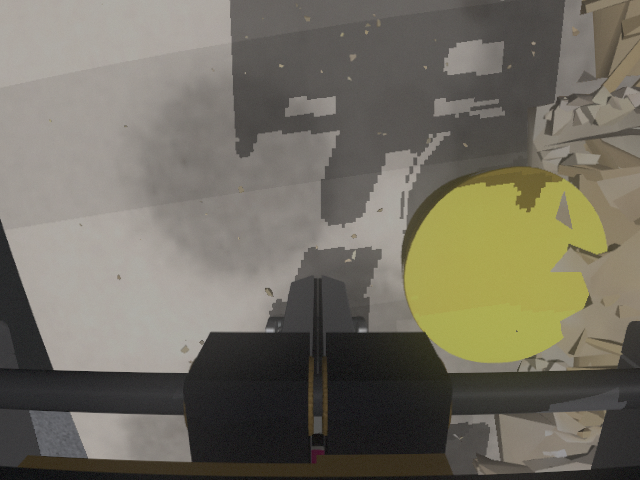

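Call:
send_rows --pt "-1 0 0 -0.8 0" --pt "-1 0 0 -0.8 0" --pt "-1 0 0 -0.4 0" --pt "-1 0 0 -0.2 0" --pt "-1 0 0 -0.2 0" --pt "-1 0 0 -0.3 0" --pt "-1 0 0 -0.4 0" --pt "-1 0 0 -0.5 0" --pt "-1 0 0 -0.5 0" --pt "-1 0 0 -0.5 0"

```text
t: 12.53
eef_pos: [0.5405, 0.0464, 0.0496]
tool_rot: [0.705, -0.705, 0.052, -0.052]
force: [0.7, 2.3, 1.4]
opening: 0.0007
```

Call:
send_rows --pt "-1 0 0 -0.6 0" --pt "-1 0 0 -0.6 0" --pt "-1 0 0 -0.6 0" --pt "-1 0 0 -0.6 0" --pt "-1 0 0 -0.6 0" --pt "-1 0 0 -0.6 0" --pt "-1 0 0 -0.6 0" --pt "-1 0 0 -0.5 0" --pt "-1 0 0 -0.5 0" --pt "-1 0 0 -0.4 0"

```text
t: 13.37
eef_pos: [0.532, -0.0093, 0.0494]
tool_rot: [-0.705, 0.705, -0.052, 0.052]
force: [1.6, 1.6, 0.3]
opening: 0.0005
```

```bash
python3 - <<'E'
from h import *
st()
a=np.radians(8.4);y=np.array([np.sin(a),np.cos(a)])
print(togo([*(np.array([.5127,-.137])+.104*y),.05]))
E
```

```text
t 13.37 p [ 0.532  -0.0093  0.0494] x [ 0.989 -0.147  0.   ] y [-0. -0. -1.] z [ 0.147  0.989 -0.   ] F [1.56 1.62 0.31] op 0.0005 q [-0.15  0.35  1.83 -0.    0.97 -0.  ]
[-0.04 -0.06 -2.51]
```

Call:
send_rows --pt "-1 0 0 -0.4 0" --pt "-1 0 0 -0.4 0" --pt "-1 0 0 -0.3 0" --pt "-1 0 0 -0.3 0" --pt "-1 0 0 -0.3 0" --pt "-1 0 0 -0.2 0" --pt "-1 0 0 -0.1 0"

```text
t: 13.95
eef_pos: [0.529, -0.0288, 0.0494]
tool_rot: [-0.705, 0.705, -0.052, 0.052]
force: [1.3, 0.9, -0.3]
opening: 0.0005
```

Call:
send_rows --pt "-1 0 0 -0.2 0" --pt "-1 0 0 -0.1 0" --pt "-1 0 0 -0.1 0"

```text
t: 14.2
eef_pos: [0.5284, -0.0325, 0.0494]
tool_rot: [-0.705, 0.705, -0.052, 0.052]
force: [0.8, 0.6, -0.9]
opening: 0.0003
```

Call:
send_rows --pt "-1 0 0 -0.1 0" --pt "-1 0 0 -0.1 0" --pt "-1 0 0 0 0"

```text
t: 14.45
eef_pos: [0.528, -0.0346, 0.0494]
tool_rot: [-0.705, 0.705, -0.052, 0.052]
force: [0.4, 0.6, -0.9]
opening: 0.0007
```

Call:
send_rows --pt "-1 0 0 -0.1 0" --pt "-1 0 0 -0.1 0" --pt "-1 0 0 0 0"

```text
t: 14.7
eef_pos: [0.528, -0.0347, 0.0494]
tool_rot: [0.706, -0.704, 0.052, -0.052]
force: [2.3, 6.4, -0.4]
opening: 0.0005
```

Call:
send_rows --pt "-1 0 0 -0.1 0" --pt "-1 0 0 -0.1 0" --pt "-1 0 0 0 0"

```text
t: 14.95
eef_pos: [0.528, -0.0347, 0.0495]
tool_rot: [0.708, -0.703, 0.053, -0.053]
force: [1.5, 11.7, 0.3]
opening: 0.0007
```

Call:
send_rows --pt "-1 0 0 -0.1 0" --pt "-1 0 0 -0.1 0" --pt "-1 0 0 0 0"

```text
t: 15.2
eef_pos: [0.528, -0.0348, 0.0495]
tool_rot: [0.709, -0.701, 0.053, -0.054]
force: [3.6, 17.8, 0.5]
opening: 0.0007
```

Call:
send_rows --pt "-1 0 0 0.6 0" --pt "-1 0 0 1.5 0" --pt "-1 0 0 2 0" --pt "-1 0 -2 1 0" --pt "-1 0 -4 0 0" --pt "-1 0 -4 0 0" --pt "-1 0 -4 0 0" --pt "-1 0 -4 0 0" --pt "-1 0 -1 0 0" --pt "-1 0 0 0 0"

```text
t: 16.03
eef_pos: [0.5366, 0.0093, 0.2432]
tool_rot: [-0.705, 0.706, -0.049, 0.055]
force: [0.3, 0.3, -0.3]
opening: 0.0005
```

```bash
python3 - <<'E'
from h import *
st()
im=robot.read_camera("wrist"); cv2.imwrite("pics/w13.png",im[:,:,::-1])
im=robot.read_camera("side"); crop("s13",im,280,280,420,450,4)
st(); print(togo([.5127,-.1375,.23]))
E
```

```text
t 16.03 p [0.5366 0.0093 0.2432] x [ 0.989 -0.146  0.008] y [ 0.007 -0.002 -1.   ] z [ 0.146  0.989 -0.001] F [ 0.32  0.32 -0.25] op 0.0005 q [-0.11  0.19  1.52 -0.    1.42  0.04]
t 16.13 p [0.5339 0.0097 0.2385] x [ 0.989 -0.147 -0.002] y [-0.002 -0.001 -1.   ] z [ 0.147  0.989 -0.001] F [-1.23  0.66 -0.26] op 0.0006 q [-0.11  0.2   1.53 -0.    1.42  0.04]
[  0.06   0.86 -14.87]
```

View pics/w13.png

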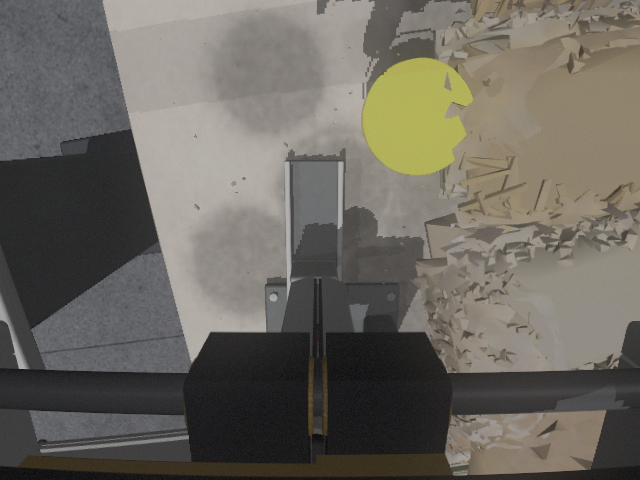

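View pics/s13.png

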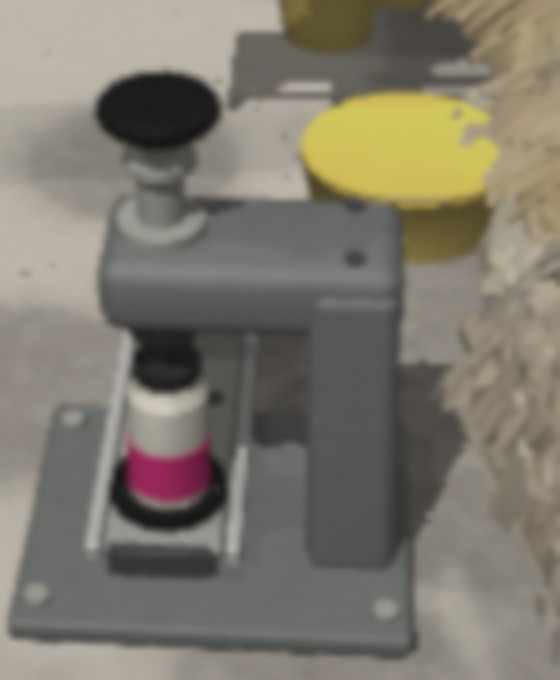

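The bottle stands upright in the nest under the ram. Next I move over the knob.

Call:
send_rows --pt "-1 0 0 -2 0" --pt "-1 0 0 -3 0" --pt "-1 0 0 -3 0" --pt "-1 0 0 -3 0" --pt "-1 0 0 -2.5 0" --pt "-1 0 0 -1.4 0" --pt "-1 0 1.0 0 0" --pt "-1 0 0 0 0" --pt "-1 0 0 0 0" --pt "-1 0 0 0 0"

```text
t: 16.97
eef_pos: [0.5125, -0.136, 0.2282]
tool_rot: [0.706, -0.705, 0.052, -0.051]
force: [0.2, 0.3, 0.4]
opening: 0.0003
```

```bash
python3 - <<'E'
from h import *
st();print(togo([.5127,-.1375,.2]))
im=robot.read_camera("wrist"); cv2.imwrite("pics/w14.png",im[:,:,::-1])
im=robot.read_camera("side"); crop("s14",im,260,230,400,370,4)
E
```

```text
t 16.97 p [ 0.5125 -0.136   0.2282] x [ 0.989 -0.145 -0.002] y [-0.002  0.001 -1.   ] z [0.145 0.989 0.001] F [0.16 0.3  0.37] op 0.0003 q [-0.39  0.2   1.56  0.    1.39 -0.25]
[ 0.05  2.82 -0.15]
```

View pics/w14.png

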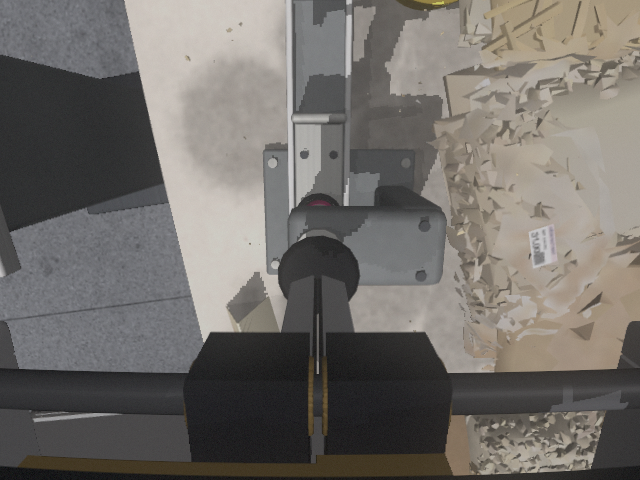

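View pics/s14.png

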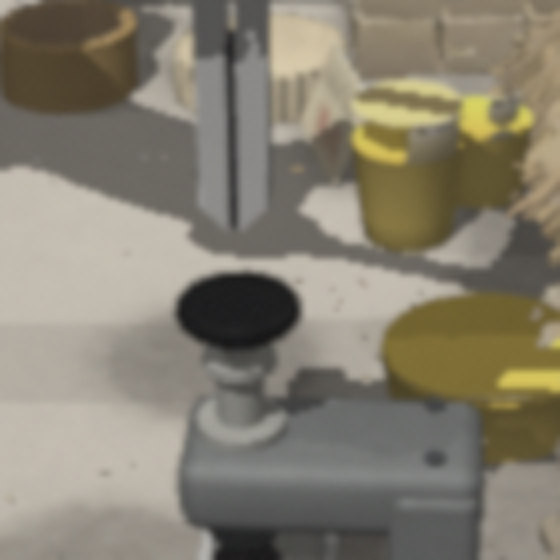

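Call:
send_rows --pt "-1 0.05 1.0 -0.1 0" --pt "-1 0 1.0 0 0" --pt "-1 0 0.5 0 0" --pt "-1 0 0.3 0 0" --pt "-1 0 0.3 0 0" --pt "-1 0 0.3 0 0" --pt "-1 0 0 0 0" --pt "-1 0 0 0 0"

```text
t: 17.73
eef_pos: [0.5132, -0.1382, 0.1956]
tool_rot: [0.705, -0.705, 0.052, -0.052]
force: [-0.4, 0.0, 1.3]
opening: 0.0005
```

Call:
send_rows --pt "-1 0 0.15 0 0" --pt "-1 0 0.15 0 0" --pt "-1 0 0 0 0" --pt "-1 0 0 0 0"

```text
t: 18.07
eef_pos: [0.5135, -0.1384, 0.1926]
tool_rot: [-0.705, 0.705, -0.052, 0.052]
force: [-0.8, 0.5, 2.5]
opening: 0.0005
```

Call:
send_rows --pt "-1 0 0.1 0 0" --pt "-1 0 0.1 0 0" --pt "-1 0 0 0 0" --pt "-1 0 0 0 0"

```text
t: 18.4
eef_pos: [0.5135, -0.1384, 0.1905]
tool_rot: [-0.705, 0.705, -0.052, 0.052]
force: [-0.6, -0.3, 3.1]
opening: 0.0005
```

Call:
send_rows --pt "-1 0 0.1 0 0" --pt "-1 0 0 0 0" --pt "-1 0 0 0 0"

```text
t: 18.65
eef_pos: [0.5135, -0.1384, 0.1895]
tool_rot: [-0.705, 0.705, -0.052, 0.052]
force: [-1.7, -0.4, 2.9]
opening: 0.0004
```

Call:
send_rows --pt "-1 0 0.1 0 0" --pt "-1 0 0 0 0" --pt "-1 0 0 0 0"

```text
t: 18.9
eef_pos: [0.5135, -0.1384, 0.1884]
tool_rot: [-0.705, 0.705, -0.052, 0.052]
force: [-0.4, 0.4, 3.3]
opening: 0.0002
```

Call:
send_rows --pt "-1 0 0.05 0 0" --pt "-1 0 0 0 0" --pt "-1 0 0 0 0"

```text
t: 19.15
eef_pos: [0.5135, -0.1384, 0.188]
tool_rot: [-0.705, 0.705, -0.052, 0.052]
force: [-0.5, 0.6, 2.0]
opening: 0.0005
```

Call:
send_rows --pt "-1 0 0.05 0 0" --pt "-1 0 0 0 0" --pt "-1 0 0 0 0"

```text
t: 19.4
eef_pos: [0.5135, -0.1384, 0.1875]
tool_rot: [-0.705, 0.705, -0.052, 0.052]
force: [-0.1, 0.5, 3.3]
opening: 0.0005
```

Call:
send_rows --pt "-1 0 0.05 0 0" --pt "-1 0 0 0 0" --pt "-1 0 0 0 0"

```text
t: 19.65
eef_pos: [0.5135, -0.1384, 0.1871]
tool_rot: [-0.705, 0.705, -0.052, 0.052]
force: [-0.3, -0.4, 4.1]
opening: 0.0004
```

Call:
send_rows --pt "-1 0 0.05 0 0" --pt "-1 0 0 0 0" --pt "-1 0 0 0 0"

```text
t: 19.9
eef_pos: [0.5135, -0.1384, 0.1871]
tool_rot: [-0.705, 0.705, -0.052, 0.052]
force: [-1.4, 0.9, 6.7]
opening: 0.0007
```

Call:
send_rows --pt "-1 0 0.05 0 0" --pt "-1 0 0 0 0" --pt "-1 0 0 0 0"

```text
t: 20.15
eef_pos: [0.5135, -0.1384, 0.1868]
tool_rot: [-0.705, 0.705, -0.052, 0.052]
force: [-1.3, 1.2, 8.1]
opening: 0.0003
```

Call:
send_rows --pt "-1 0 0 0 0" --pt "-1 0 0 0 0"

```text
t: 20.32
eef_pos: [0.5135, -0.1384, 0.1869]
tool_rot: [-0.705, 0.705, -0.052, 0.052]
force: [-1.7, 0.5, 7.6]
opening: 0.0011
```

First stop felt at z 0.187: the force jumped from 3–4 to about 7.5 N while the arm moved only 0.2 mm. I'll ease back half a millimetre and hold there for just over a second.

Call:
send_rows --pt "-1 0 -0.05 0 0" --pt "-1 0 0 0 0" --pt "-1 0 0 0 0" --pt "-1 0 0 0 0" --pt "-1 0 0 0 0" --pt "-1 0 0 0 0" --pt "-1 0 0 0 0" --pt "-1 0 0 0 0" --pt "-1 0 0 0 0" --pt "-1 0 0 0 0"

```text
t: 21.15
eef_pos: [0.5135, -0.1384, 0.1871]
tool_rot: [-0.705, 0.705, -0.052, 0.052]
force: [-0.4, 0.8, 6.3]
opening: 0.0007
```

Call:
send_rows --pt "-1 0 0 0 0" --pt "-1 0 0 0 0" --pt "-1 0 0 0 0" --pt "-1 0 0 0 0"

```text
t: 21.48
eef_pos: [0.5135, -0.1384, 0.1871]
tool_rot: [-0.705, 0.705, -0.052, 0.052]
force: [-1.9, 2.0, 6.4]
opening: 0.0007
```

Call:
send_rows --pt "-1 0 0.1 0 0" --pt "-1 0 0.1 0 0" --pt "-1 0 0.1 0 0" --pt "-1 0 0.1 0 0" --pt "-1 0 0.1 0 0" --pt "-1 0 0.1 0 0" --pt "-1 0 0.1 0 0" --pt "-1 0 0 0 0" --pt "-1 0 0 0 0"

```text
t: 22.23
eef_pos: [0.5136, -0.1385, 0.1808]
tool_rot: [-0.705, 0.705, -0.051, 0.052]
force: [-2.3, 1.0, 10.6]
opening: 0.0003
```

Call:
send_rows --pt "-1 0 0.05 0 0" --pt "-1 0 0.05 0 0" --pt "-1 0 0 0 0" --pt "-1 0 0 0 0"

```text
t: 22.57
eef_pos: [0.5136, -0.1384, 0.18]
tool_rot: [-0.705, 0.705, -0.051, 0.052]
force: [-1.8, 1.6, 11.2]
opening: 0.0004
```

Call:
send_rows --pt "-1 0 0.05 0 0" --pt "-1 0 0.05 0 0" --pt "-1 0 0 0 0" --pt "-1 0 0 0 0"

```text
t: 22.9
eef_pos: [0.5136, -0.1384, 0.1791]
tool_rot: [-0.705, 0.705, -0.051, 0.052]
force: [-1.8, 1.2, 11.7]
opening: 0.0003
```

Call:
send_rows --pt "-1 0 0.05 0 0" --pt "-1 0 0 0 0" --pt "-1 0 0 0 0"

```text
t: 23.15
eef_pos: [0.5136, -0.1384, 0.179]
tool_rot: [-0.705, 0.705, -0.051, 0.053]
force: [-2.9, 2.0, 13.3]
opening: 0.0008
```

Second stop reached: z has stalled at 0.179 and the force is up to 13 N. I'll hold for a second, then release.

Call:
send_rows --pt "-1 0 0 0 0" --pt "-1 0 0 0 0" --pt "-1 0 0 0 0" --pt "-1 0 0 0 0" --pt "-1 0 0 0 0" --pt "-1 0 0 0 0" --pt "-1 0 0 0 0" --pt "-1 0 0 0 0" --pt "-1 0 0 0 0" --pt "-1 0 0 0 0"

```text
t: 23.98
eef_pos: [0.5136, -0.1384, 0.179]
tool_rot: [-0.705, 0.705, -0.051, 0.053]
force: [-2.2, 1.5, 14.0]
opening: 0.0009
```

Call:
send_rows --pt "-1 0 0 0 0" --pt "-1 0 0 0 0" --pt "-1 0 0 0 0" --pt "-1 0 -0.2 0 0" --pt "-1 0 -0.2 0 0" --pt "-1 0 -0.2 0 0" --pt "-1 0 -0.2 0 0" --pt "-1 0 -0.2 0 0" --pt "-1 0 -0.2 0 0" --pt "-1 0 -0.2 0 0"

```text
t: 24.82
eef_pos: [0.5134, -0.1384, 0.1909]
tool_rot: [-0.705, 0.705, -0.052, 0.052]
force: [0.6, 0.4, 2.2]
opening: 0.0006
```

Call:
send_rows --pt "-1 0 -0.3 0 0" --pt "-1 0 -0.3 0 0" --pt "-1 0 -0.3 0 0" --pt "-1 0 -0.5 0 0" --pt "-1 0 -1 0 0" --pt "-1 0 -2 0 0" --pt "-1 0 -3 0 0" --pt "-1 0 -2 0 0" --pt "-1 0 0 0 0" --pt "-1 0 0 0 0"

```text
t: 25.65
eef_pos: [0.5138, -0.1386, 0.2862]
tool_rot: [-0.705, 0.706, -0.051, 0.053]
force: [-0.1, -0.5, -0.1]
opening: 0.0006
```

Call:
send_rows --pt "-1 0 0 3 0" --pt "-1 0 0 3 0" --pt "-1 0 0 3 0" --pt "-1 0 0 3 0" --pt "-1 0 0 3 0" --pt "-1 0 0 0 0" --pt "-1 0 0 0 0" --pt "-1 0 0 0 0"

```text
t: 26.32
eef_pos: [0.5346, 0.0096, 0.2838]
tool_rot: [-0.705, 0.706, -0.053, 0.051]
force: [-0.4, -0.6, -1.0]
opening: 0.0007
```

```bash
python3 - <<'E'
from h import *
st()
im=robot.read_camera("side"); cv2.imwrite("pics/side20.png",im[:,:,::-1]); crop("s20",im,280,280,420,450,4)
im=robot.read_camera("top"); cv2.imwrite("pics/top20.png",im[:,:,::-1])
a=cv2.imread("pics/side0.png")[:,:,::-1]
for i in(a,cv2.imread("pics/side20.png")[:,:,::-1]):
    print([b for b in blobs(i.astype(int).max(2)<45,100) if 300<b[0][0]<340 and 290<b[0][1]<330])
E
```

```text
t 26.32 p [0.5346 0.0096 0.2838] x [ 0.989 -0.146 -0.002] y [-0.002 -0.001 -1.   ] z [ 0.146  0.989 -0.001] F [-0.39 -0.56 -0.99] op 0.0007 q [-0.11  0.18  1.44 -0.    1.52  0.04]
[(array([319. , 307.4]), [305, 299, 29, 18, 407])]
[(array([319.1, 307.4]), [305, 299, 29, 18, 407])]
```

View pics/s20.png

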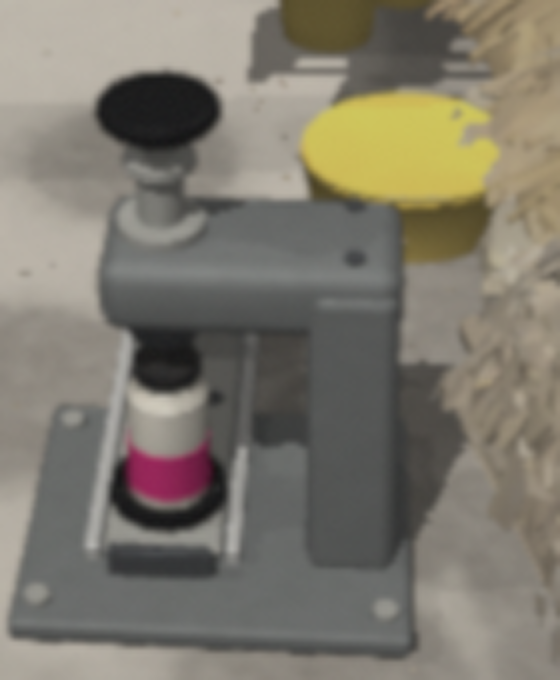

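View pics/top20.png

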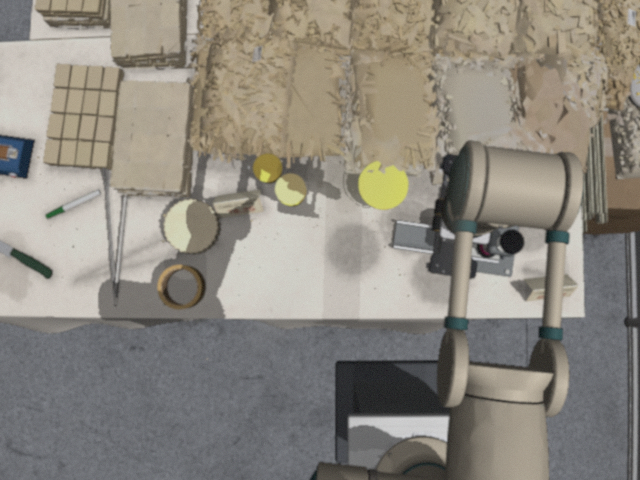

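The knob is back at its starting pixels. The bottle stands upright in the closed press, the other goods haven't moved, and the arm is clear. I'm handing the job in.

```bash
python3 -c "
from station import robot
print(robot.hand_in())"
```

```text
the job is handed in; nothing more can be done
None
```

The bottle is capped and left in the closed press, and I handed the job in at about 26 s of the 72 s allowed. The hand-in reports no verdict.

- **Placing:** I stood the bottle in the nest, let go of it and saw it upright and centred in the wrist view.
- **Tray:** I pushed the tray in until the end stop was felt. The force rose to 18 N with no more travel. The stop put the ram axis within 1 mm of the knob position found in the top view.
- **First stop:** It came at 187 mm height, about 11 mm of knob travel. I touched about 7.5–8 N for a moment there, then eased back and held about 6.3 N for just over a second.
- **Second stop:** It came at 179 mm, 8 mm further down. I held it for just over a second at 13–14 N, below the 22 N limit, and then released the knob.

**Last checks:**
- The knob was back at its starting pixels in the side view.
- The bottle stood upright in the nest under the ram.
- The cup, tape and curd disc were where they started.
- The arm was clear of everything.

**Disagreements:** Before release, the foot-edge and cap readings of the bottle in the grip differed by about 2 mm. It seated correctly all the same.

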